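Turn a heat-spreader plate over on the ramp edge and lay it on the preheater

TASK

Turn the heat-spreader plate over: drop it level onto the upper edge of the turn-over ramp, its long side pointing down the ramp, so that it tips over the edge, flips, and slides down to the stop with its copper pad underneath. Then take it off the slope and set it down gently, copper pad down, in the middle of the preheater's steel plate, its long side along the steel plate's long side, and let go. Do not move the solder spool, the screwdriver or the jar.

Things in the scene. Friction and masses are not known exactly. Their poses are not given: they have to be found in the camera images.
- plate_center (a point): Centre of the slab of the loose aluminium plate: 100 mm long (its x), 62 wide (y), 10 thick (z), about 0.18 kg; both ends alike. A copper pad 44 x 40 mm stands 4 mm proud in the middle of its +z face. It starts flat on the bench, pad up (z up), this point 5 mm above the bench. Grip it across the 62 mm width by its long edges.
- turnover: Fixed turn-over ramp of slippery white plastic (friction 0.2). Origin on the bench under the foot of its main slide, mid-width; x level towards the rising end, z up. The slide is flat, 132 mm wide, and rises 30 degrees from z = 12 mm at x = 0 to 180 mm at x = 290. A stop 18 mm high, 110 wide, stands square to it at x = 0.
- flip_edge (a point): Middle of the flip edge, which runs along y: the free lower edge of a short upper ramp (88 mm wide) hung over the slide; 160 mm along the ramp's x, 200 mm above the bench, axes as body turnover. The upper ramp falls 25 degrees towards +x; its raised end is 45 mm back (-x), 21 mm higher.
- drop_point (a point): 14 mm beyond the flip edge (+x), 25 mm above it; axes as body turnover. A plate let go level here (this point mid-underside, long side along x, up to 12 mm off in x, 5 mm in y) hits the edge with its near half, tips far end down, flips and within 1.5 s slides back under the upper ramp to the stop.
- guide_top (a point): A point on the mid-line between two upright side guides, level with their tops: 193 mm above the bench, 7 mm below the flip edge; axes as body turnover. The guides are 80 mm apart inside, 4 mm thick, and run from x = 120 mm to an end wall at x = 290 mm (top 219 mm). Below x = 120 mm nothing stands beside the slide.
- slide_rest (a point): Where the slab centre rests after the flip, lower end at the stop: x = 39 mm, z = 45 mm in body turnover, axes alike. The plate then leans 30 degrees with the slide, bare face up, long side down the slope, its slab 4 mm off the slide (pad between); it may lie some mm and degrees askew: read its pose again.
- hot_center (a point): Centre of the top of the preheater's fixed steel plate, 140 mm long (its x), 90 wide (y), 56 mm above the bench, z up; it stands 6 mm proud of a black box 200 x 200 mm. When the copper pad rests on the steel, the slab centre of the loose plate is 9 mm above this point.
- spool: Grey solder spool, 56 mm across, 42 mm high, standing; origin at the centre of its underside. To be left alone.
- driver: Screwdriver with black handle lying on the bench, about 200 mm long along its x; origin under its middle. To be left alone.
- flux: Small amber jar, 40 mm across, 85 mm high, standing; origin at the centre of its underside. To be left alone.
Things that resemble listed ones, but are neither listed nor needed, are in the scene too. Of the things that look like the part that bears plate_center, the middle-sized one is meant.

How it is judged:
By the outcome, as a careful person would: the job done as asked, in the order asked, and still so for the second after the job is handed in, with the robot touching nothing.
It also fails if it takes over 70 s, if anything falls off the work surface, if the arm or the gripper's body presses on something with over 40 N, if the wrist force passes 120 N, or if a joint passes its speed limit or range.

ROBOT

A 6-joint arm with a two-finger parallel gripper is mounted at the origin on the work surface. World frame = base frame: x ahead of the robot, y to its left, z up, the work surface at z = 0. Lengths are in m, angles in degrees, forces in N, time in s.
With the tool pointing down it reaches from about 0.3 to 0.75 m from the base axis. Payload 8.5 kg.
Tool frame: the origin (TCP) lies on the mounting face of the last link; the fingertips stand 173 mm ahead of it and the grasp point (between the pads) lies 155 mm ahead of it (env.tips_ahead is the distance from the TCP to the fingertips, in m); x points along the fingers, z is the direction in which the jaws open and shut, and the axes are right-handed (so a half turn about x gives the same grasp; the last joint's range is limited). The gripper opens to 85 mm and grips with 20 to 120 N. Pads are 22 mm wide; open, the fingers measure 114 mm over their backs; the gripper's body (76 mm by 85 mm) begins 54 mm behind the grasp point. The pads swing forward as they close: fully open they stand 13 mm farther back than shut.
Start: joints at [64.67, 21.807, 74.336, -0, 83.858, -12.336], TCP at [0.124, 0.536, 0.405] pointing down, gripper open.
Joint ranges: [-178.18, 178.18], [-50.72, 133.34], [12.68, 142.11], [-81.47, 261.47], [9.98, 163.14], [-165.26, 165.26]. Speed limits (degrees/s): [136.94, 136.94, 180, 180, 180, 180].

INTERFACE

Orientations are given as a 3x3 rotation matrix whose columns are the frame's x, y, z axes.
In Python, from rig import env, optics gives the robot as it stands.
- The arm moves only by the shell command python3 -m inch 'ROWS' [FORCE]. ROWS is JSON, a list of rows, each a list of 3 entries, a list of its own where there are three numbers: the closure, from -1 (fully open) to 1 (shut), then the shift along the tool's x, y, z in units of 30 mm (1.0 is 30 mm), then the turn about the tool's x in units of 5 degrees (1.0 is 5 degrees). In form: [[hand, [x, y, z], yaw], ...]. A call has exactly 8 rows; each row shifts and turns the commanded pose from where the row before left it, along the tool's axes as they then stand; what a row does not reach is not made up. A row lasts 1/12 s, in which the tool goes at most 41.7 mm and 7.16 degrees, less where a joint would pass 70% of its speed; a pose out of reach is approached as far as the arm can. A call is refused whole if a number of a shift passes 1 or a number of a turn 1, either way. A call with a gripper value outside its range is refused whole. The fingers move at their own pace and stop on an object; FORCE is the grip in N (left out, the last holds). Time passes only in rows, so rows that do not move let the fingers close, or fill a call up. It gives the time, the measured TCP pose, the force and the opening at its end, in the units of the state.
- env.observe(): the state, without advancing time (a new reading comes with each control period).
- optics.get_image(name): name is "scene" or "side" or "wrist"; returns the picture (384x512x3 uint8, red, green, blue); there is no depth.
- optics.camera_params(name): a dict with "fx", "fy", "cx", "cy" (pixels), "k1" (the pictures are not rectified: a ray, as slopes to the right and down, at radius r is drawn at 1 + k1 r^2 times it, then the intrinsics apply), "xyz" and "rotation" of the camera in the world. Camera axes: x right, y down, z forward; pixel columns grow to the right and rows downward; lengths in m; the calibration is good to about 2 mm. A picture is of the moment at which its call begins: read the wrist's pose just before it. camera_params takes no time and is no camera call; for the wrist camera it gives the pose at the moment of the call.
- env.close_job(): hands the job in, once; it reports no verdict.
The state is a dict: "time_s": time; "q": joint angles; "qvel": joint speeds; "joint_efforts": joint torques, N m; "position": TCP position; "tool_rot": TCP orientation; "ft_force": force on the tool from outside, world axes, zero at the start; "wrist_torque": the same for the moment, N m; "grip_width": finger opening in m.
Only numpy, scipy, OpenCV 4.12 (cv2) and the standard library are available. Lean on these libraries where they do the work, as an engineer would, in place of code of your own. Each camera call takes 0.05 s, during which the arm holds its last target.

## Working session

There is one attempt and no reset: what is moved stays moved. The work goes in short steps, Python scripts to look and compute and a shell command to move; the robot and the scene stay as the last step left them, time stands still between calls to the robot, and variables do not carry over. Pictures are saved under pics/ and viewed, and the job is handed in when it is done.

```bash
ls; mkdir -p pics
python3 - <<'E'
from rig import env, optics
import cv2
s=env.observe(); print(s); print(env.tips_ahead)
for n in ["scene","side","wrist"]:
    p=optics.camera_params(n); print(n,p)
    im=optics.get_image(n); cv2.imwrite(f"pics/{n}0.png",im[:,:,::-1])
E
```

```text
pics
{'time_s': 0.0, 'q': array([ 6.46687376e+01,  2.18421410e+01,  7.43836838e+01, -4.64204233e-04,
        8.38568466e+01, -1.23344041e+01]), 'qvel': array([-0.07964946,  0.00712361, -0.02736479,  0.10589608, -0.08494539,
       -0.0349045 ]), 'joint_efforts': array([-4.05613959e-03, -4.48453009e+01, -2.31278908e+01, -4.38816996e-04,
        4.68355473e-03,  2.86668694e-05]), 'position': array([0.12366903, 0.53588149, 0.4041071 ]), 'tool_rot': array([[-6.10060386e-04, -9.74382503e-01,  2.24896345e-01],
       [-1.30759974e-03,  2.24896972e-01,  9.74381672e-01],
       [-9.99998959e-01,  3.00357257e-04, -1.41130304e-03]]), 'ft_force': array([-0.34663249,  0.67970589, -0.19573943]), 'wrist_torque': array([-0.00334711, -0.0027826 ,  0.01178643]), 'grip_width': 0.08535603856959909}
0.1734
scene {'fx': 436.68357437156374, 'fy': 436.68357437156374, 'cx': 257.376003267277, 'cy': 190.75998473639436, 'k1': -0.159791040315039, 'xyz': array([1.0002154 , 0.80821844, 1.04911917]), 'rotation': array([[-0.8716802 ,  0.34779545, -0.34527083],
       [ 0.49004623,  0.62622515, -0.60638004],
       [ 0.00532105, -0.69776815, -0.71630391]])}
side {'fx': 396.9612894097015, 'fy': 396.9612894097015, 'cx': 253.04913036482242, 'cy': 189.8643144252102, 'k1': -0.13311096354439175, 'xyz': array([-0.08792655, -0.56084766,  0.78544485]), 'rotation': array([[ 0.6925913 , -0.42625698,  0.5819126 ],
       [-0.72097371, -0.38371148,  0.57702895],
       [-0.02267607, -0.81918892, -0.57307531]])}
wrist {'fx': 273.1396879599025, 'fy': 273.1396879599025, 'cx': 255.94976240249363, 'cy': 188.618151911257, 'k1': 0.014853948210307114, 'xyz': array([0.05705104, 0.55107934, 0.37311477]), 'rotation': array([[ 0.22458745,  0.93807219,  0.26378219],
       [ 0.97445328, -0.2158866 , -0.06191761],
       [-0.00113615,  0.27094934, -0.96259294]])}
```

View pics/scene0.png

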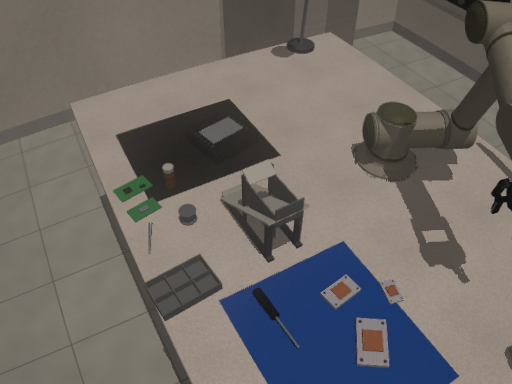

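View pics/side0.png

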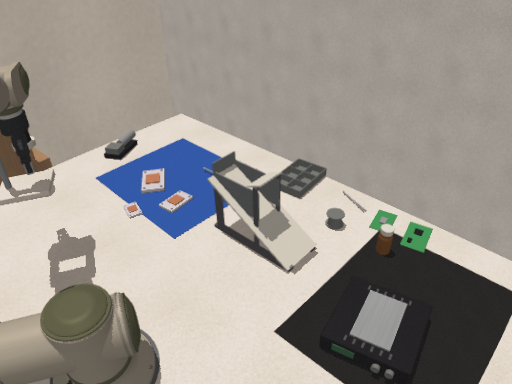

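View pics/wrist0.png

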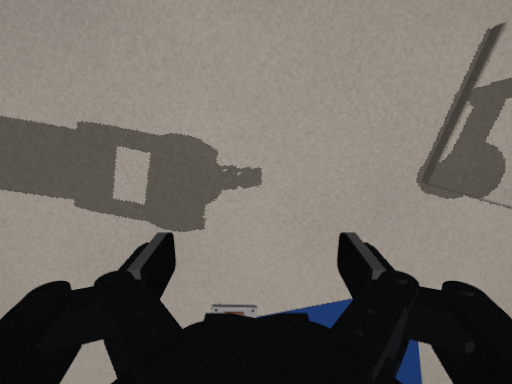

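```bash
cat > h.py <<'E'
import numpy as np, cv2, json
from rig import env, optics
def K(p): return np.array([[p['fx'],0,p['cx']],[0,p['fy'],p['cy']],[0,0,1.]])
def ray(p,uv):
    x=(np.array(uv,float)-[p['cx'],p['cy']])/[p['fx'],p['fy']]
    u=x.copy()
    for _ in range(20): u=x/(1+p['k1']*(u@u))
    return p['rotation']@np.array([u[0],u[1],1.])
def onz(p,uv,z):
    d=ray(p,uv); return p['xyz']+d*(z-p['xyz'][2])/d[2]
def proj(p,X):
    c=(np.atleast_2d(X)-p['xyz'])@p['rotation']
    u=c[:,:2]/c[:,2:]; r2=(u**2).sum(1,keepdims=True)
    return u*(1+p['k1']*r2)*[p['fx'],p['fy']]+[p['cx'],p['cy']]
def crop(src,dst,x0,y0,w,h,s):
    im=cv2.imread(src)[y0:y0+h,x0:x0+w]
    cv2.imwrite(dst,cv2.resize(im,None,fx=s,fy=s,interpolation=cv2.INTER_CUBIC))
E
python3 - <<'E'
from h import *
crop('pics/scene0.png','pics/s_pl.png',310,260,110,110,5)
crop('pics/scene0.png','pics/s_ramp.png',200,150,120,120,5)
crop('pics/scene0.png','pics/s_hot.png',110,100,170,110,4)
crop('pics/side0.png','pics/d_pl.png',100,140,140,90,5)
crop('pics/side0.png','pics/d_ramp.png',200,145,130,120,5)
crop('pics/side0.png','pics/d_hot.png',310,260,140,120,5)
E
```

```text
(no output)
```

View pics/s_pl.png

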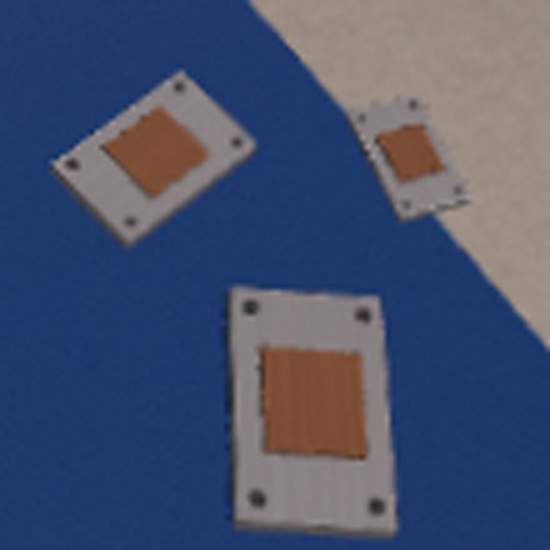

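View pics/s_ramp.png

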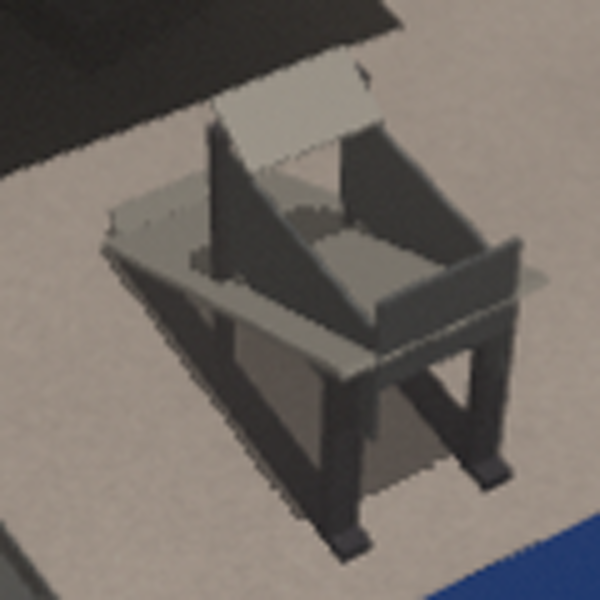

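View pics/s_hot.png

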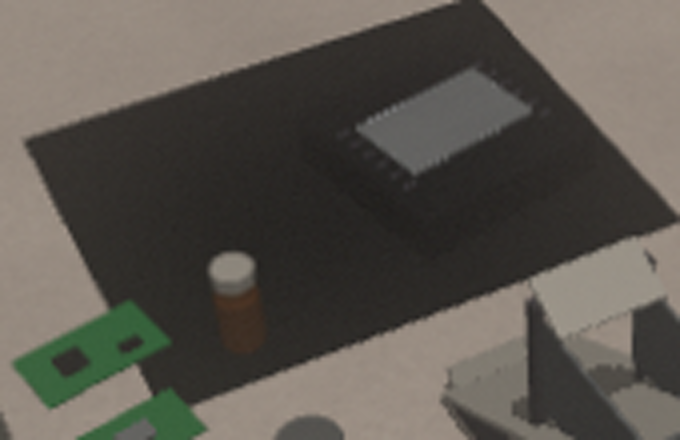

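View pics/d_pl.png

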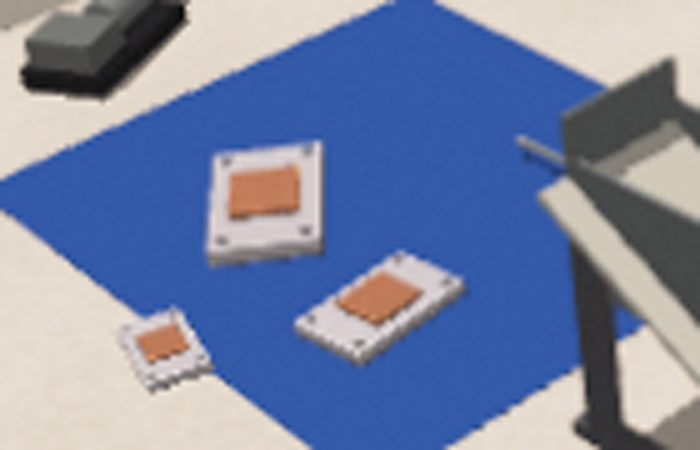

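View pics/d_ramp.png

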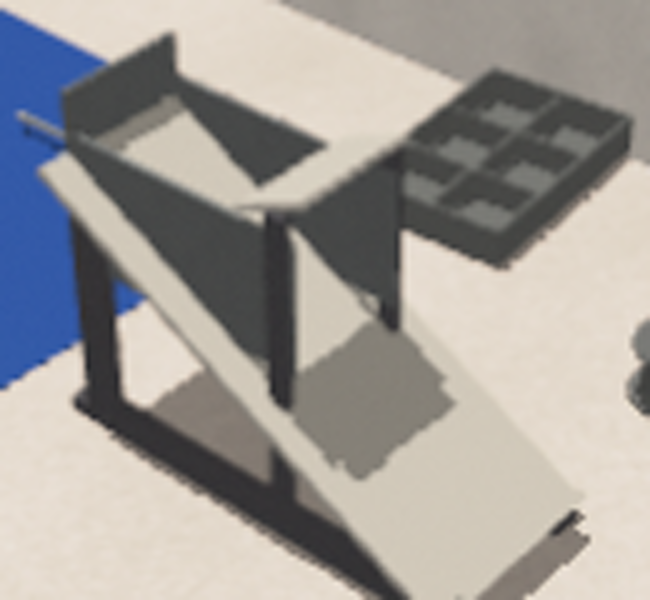

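View pics/d_hot.png

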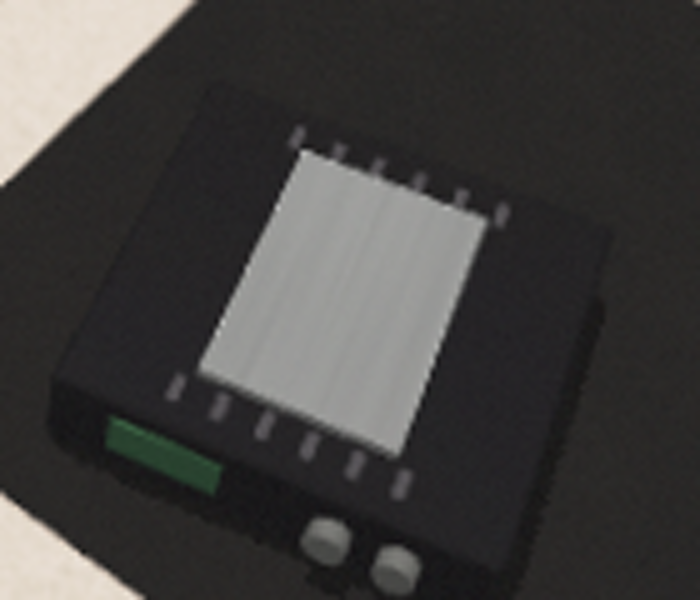

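```bash
cat > fit.py <<'E'
from h import *
from scipy.optimize import least_squares
S=optics.camera_params('scene'); D=optics.camera_params('side')
cv=lambda uv,o,s:(np.array(uv,float)+.5)/s-.5+o
def fit(obs,x0,verbose=True):
    # obs: list of (cam, px, bodypoint)
    def T(p,X):
        c,s=np.cos(p[2]),np.sin(p[2]); return np.array([p[0]+c*X[0]-s*X[1],p[1]+s*X[0]+c*X[1],X[2]])
    f=lambda p:np.concatenate([(proj(c,T(p,X))[0]-u) for c,u,X in obs])
    r=least_squares(f,x0,loss='soft_l1')
    if verbose: print(np.round(r.x[:2],4),np.degrees(r.x[2]).round(2)); print(f(r.x).reshape(-1,2).round(1).tolist())
    return r.x
if __name__=='__main__':
    for nm,px in dict(mid=[(182,71),(256,145),(130,237),(52,163)],big=[(230,287),(382,297),(396,530),(236,522)],small=[(350,108),(425,98),(468,203),(402,218)]).items():
        P=np.array([onz(S,cv(u,[310,260],5),.010) for u in px]); 
        print(nm,P.mean(0).round(4),[np.linalg.norm(P[i]-P[i-1]).round(4) for i in range(4)])
    P=np.array([onz(D,cv(u,[100,140],5),.010) for u in [(402,250),(466,283),(362,353),(296,322)]]);print('mid side',P.mean(0).round(4),[np.linalg.norm(P[i]-P[i-1]).round(4) for i in range(4)]);print(P.round(3))
    o=[]
    for u,y in [((182,71),0),((256,145),0),((130,237),0),((52,163),0)]: pass
    r=[]
    for u,X in [((262,172),(.160,-.044,.2)),((385,125),(.16,.044,.2)),((213,100),(.115,-.044,.221)),((355,60),(.115,.044,.221)),((104,243),(0,-.066,.012)),((548,275),(.29,.066,.18)),((350,370),(.29,-.066,.18)),((378,303),(.29,-.044,.219)),((520,240),(.29,.044,.219))]:
        r.append((S,cv(u,[200,150],5),X))
    for u,X in [((40,172),(.29,.066,.18)),((62,93),(.29,.044,.219)),((173,35),(.29,-.044,.219)),((238,207),(.16,.044,.2)),((300,208),(.115,.044,.221)),((410,140),(.115,-.044,.221)),((583,495),(0,-.066,.012))]:
        r.append((D,cv(u,[200,145],5),X))
    print('ramp'); fit(r,[.45,.2,1.57])
    h=[]
    for u,X in [((357,126),0),((471,67),1),((533,109),2),((414,175),3)]:
        h.append(onz(S,cv(u,[110,100],4),.056))
    h=np.array(h);print('hot',h.mean(0).round(4),[np.linalg.norm(h[i]-h[i-1]).round(4) for i in range(4)]);print(h.round(3))
    h=np.array([onz(D,cv(u,[310,260],5),.056) for u in [(303,149),(488,218),(400,455),(198,372)]])
    print('hot',h.mean(0).round(4),[np.linalg.norm(h[i]-h[i-1]).round(4) for i in range(4)]);print(h.round(3))
E
python3 fit.py
```

```text
mid [0.4859 0.3734 0.01  ] [np.float64(0.0996), np.float64(0.0607), np.float64(0.0955), np.float64(0.0599)]
big [0.5057 0.5366 0.01  ] [np.float64(0.131), np.float64(0.0815), np.float64(0.1303), np.float64(0.0803)]
small [0.3629 0.4479 0.01  ] [np.float64(0.073), np.float64(0.0452), np.float64(0.0694), np.float64(0.0399)]
mid side [0.486  0.3708 0.01  ] [np.float64(0.1), np.float64(0.064), np.float64(0.0951), np.float64(0.0607)]
[[0.532 0.409 0.01 ]
 [0.537 0.345 0.01 ]
 [0.442 0.335 0.01 ]
 [0.433 0.395 0.01 ]]
ramp
[ 0.5572 -0.1033] 91.66
[[-2.0, 0.3], [0.2, -1.5], [-0.4, -0.4], [-2.0, -3.2], [-0.6, -0.4], [0.2, -0.5], [-1.6, -0.3], [0.5, -0.2], [0.3, -0.4], [-0.4, -1.1], [-0.2, -0.3], [-0.2, -0.7], [-1.0, -0.4], [-0.6, -1.0], [-0.7, -1.6], [-0.3, 0.5]]
hot [ 0.4842 -0.3753  0.056 ] [np.float64(0.0914), np.float64(0.136), np.float64(0.0897), np.float64(0.1416)]
[[ 0.56  -0.404  0.056]
 [ 0.427 -0.435  0.056]
 [ 0.406 -0.348  0.056]
 [ 0.544 -0.314  0.056]]
hot [ 0.4826 -0.3787  0.056 ] [np.float64(0.1421), np.float64(0.0897), np.float64(0.1416), np.float64(0.0892)]
[[ 0.542 -0.319  0.056]
 [ 0.562 -0.407  0.056]
 [ 0.424 -0.438  0.056]
 [ 0.403 -0.351  0.056]]
```

```bash
cat > go.py <<'E'
# usage: go.py x y z zang : remaining move in tool units
import sys; from h import *
def main(a):
    s=env.observe(); R=s['tool_rot']; za=np.degrees(np.arctan2(R[1,2],R[0,2]))
    d=np.array(a[:3])-s['position']
    turn=-((a[3]-za+180)%360-180)
    t=np.radians(a[3]); z=np.array([np.cos(t),np.sin(t),0]); x=np.array([0,0,-1.]); y=np.cross(z,x)
    print('t',round(s['time_s'],2),'pos',s['position'].round(4),'zang',za.round(2),'tilt',R[:,0].round(4),'F',s['ft_force'].round(1),'w',round(s['grip_width'],4),'q',s['q'].round(0))
    print('turn units',(turn/5).round(3),'| shift units now-axes',(R.T@d/.03).round(3),'| after-turn axes',(np.array([x@d,y@d,z@d])/.03).round(3))
if __name__=='__main__': main([float(v) for v in sys.argv[1:5]])
E
python3 go.py 0.486 0.372 0.40 97
```

```text
t 0.15 pos [0.1236 0.5359 0.4043] zang 77.01 tilt [-4.e-04 -1.e-03 -1.e+00] F [-0.1  0.  -0. ] w 0.0851 q [ 65.  22.  74.  -0.  84. -12.]
turn units -3.998 | shift units now-axes [  0.142 -12.998  -2.608] | after-turn axes [  0.142 -11.323  -6.894]
```

```bash
python3 -m inch '[[-1,[0,0,0],-1],[-1,[0,0,0],-1],[-1,[0,0,0],-1],[-1,[0,0,0],-1],[-1,[0,-0.8,-0.5],0],[-1,[0,-0.9,-0.5],0],[-1,[0,-0.9,-0.5],0],[-1,[0,-0.9,-0.5],0]]' 40; python3 -m inch '[[-1,[0,-0.9,-0.6],0],[-1,[0,-0.9,-0.6],0],[-1,[0,-0.9,-0.6],0],[-1,[0,-0.9,-0.6],0],[-1,[0,-0.9,-0.6],0],[-1,[0,-0.9,-0.6],0],[-1,[0,-0.9,-0.6],0],[-1,[0,-0.9,-0.6],0]]'; python3 -m inch '[[-1,[0,-0.4,0],0],[-1,[0,0,0],0],[-1,[0,0,0],0],[-1,[0,0,0],0],[-1,[0,0,0],0],[-1,[0,0,0],0],[-1,[0,0,0],0],[-1,[0,0,0],0]]'
python3 go.py 0.486 0.372 0.40 97
python3 - <<'E'
from h import *
p=optics.camera_params('wrist'); im=optics.get_image('wrist'); cv2.imwrite('pics/w1.png',im[:,:,::-1]); json.dump({k:np.array(v).tolist() for k,v in p.items()},open('w1.json','w'))
crop('pics/w1.png','pics/w1c.png',156,180,200,150,4)
E
```

```text
time_s: 0.82
position: [0.2362, 0.4885, 0.4045]
tool_rot: [[-0.0, -0.992, -0.123], [-0.0, -0.123, 0.992], [-1.0, 0.0, -0.0]]
ft_force: [-0.5, 1.1, 0.2]
grip_width: 0.0856
time_s: 1.48
position: [0.4685, 0.3716, 0.4045]
tool_rot: [[-0.001, -0.993, -0.122], [-0.0, -0.122, 0.993], [-1.0, 0.001, -0.0]]
ft_force: [-0.6, -0.5, -0.1]
grip_width: 0.0854
time_s: 2.15
position: [0.4786, 0.3743, 0.4049]
tool_rot: [[0.0, -0.992, -0.123], [0.0, -0.123, 0.992], [-1.0, -0.0, 0.0]]
ft_force: [-0.6, 0.5, -0.1]
grip_width: 0.0855
t 2.15 pos [0.4786 0.3743 0.4049] zang 97.04 tilt [ 2.e-04  1.e-04 -1.e+00] F [-0.6  0.5 -0.1] w 0.0855 q [ 27.  28.  65.   0.  88. -70.]
turn units 0.009 | shift units now-axes [ 0.164 -0.236 -0.106] | after-turn axes [ 0.164 -0.237 -0.106]
```

View pics/w1.png

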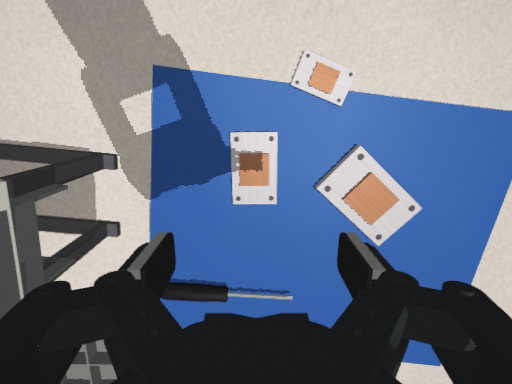

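```bash
python3 -c "
from h import *
crop('pics/w1.png','pics/w1d.png',205,110,100,115,5)"
```

```text
(no output)
```

View pics/w1d.png

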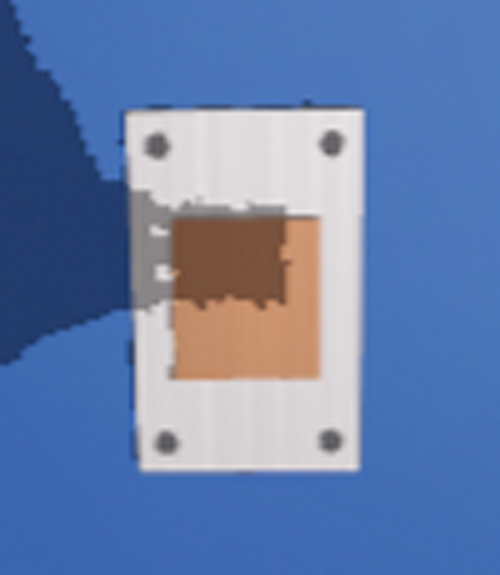

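The wrist crop shows the middle-sized plate (wrist centre about (254,168)). The small one is at (323,78) and the big one at (368,195). Measured lengths of 100 / 130 / 72 mm settle which is the middle one.

Run:
```python
from h import *
p={k:np.array(v) for k,v in json.load(open('w1.json')).items()}
cv=lambda uv:(np.array(uv,float)+.5)/5-.5+[205,110]
for px in ([(127,111),(364,109),(360,470),(140,470)],[(157,146),(332,143),(330,440),(166,442)]):
    P=np.array([onz(p,cv(u),.010) for u in px]); print(P.mean(0).round(4),[np.linalg.norm(P[i]-P[i-1]).round(4) for i in range(4)])
    for a,b in((3,0),(2,1)): d=P[b]-P[a]; print(np.degrees(np.arctan2(d[1],d[0])))
    for a,b in((1,0),(2,3)): d=P[b]-P[a]; print('w',np.degrees(np.arctan2(d[1],d[0])))
P=p['xyz'];print(P)
```

```text
[0.4853 0.3725 0.01  ] [np.float64(0.099), np.float64(0.0619), np.float64(0.0995), np.float64(0.0618)]
-172.31493562333873
-172.35617399004505
w -82.46525289483615
w -82.94982991008709
[0.4856 0.3721 0.01  ] [np.float64(0.0817), np.float64(0.046), np.float64(0.0819), np.float64(0.0458)]
-172.32152920326118
-172.46703521727324
w -81.97059571307119
w -82.21622115361842
[0.41075227 0.36556809 0.37382016]
```

```bash
python3 go.py 0.4855 0.3722 0.215 97.6;  python3 -m inch '[[-1,[0,-0.23,-0.1],-0.11],[-1,[0.9,0,0],0],[-1,[0.9,0,0],0],[-1,[0.9,0,0],0],[-1,[0.9,0,0],0],[-1,[0.9,0,0],0],[-1,[0.9,0,0],0],[-1,[0.9,0,0],0]]'; python3 -m inch '[[-0.5,[0,0,0],0],[-0.5,[0,0,0],0],[-0.5,[0,0,0],0],[-0.5,[0,0,0],0],[-0.5,[0,0,0],0],[-0.5,[0,0,0],0],[-0.5,[0,0,0],0],[-0.5,[0,0,0],0]]';python3 go.py 0.4855 0.3722 0.170 97.6
```

```text
t 2.2 pos [0.4787 0.3742 0.4049] zang 97.04 tilt [ 1.e-04  1.e-04 -1.e+00] F [-0.1  0.2  0. ] w 0.085 q [ 27.  28.  65.   0.  88. -70.]
turn units -0.113 | shift units now-axes [ 6.329 -0.216 -0.095] | after-turn axes [ 6.329 -0.215 -0.097]
time_s: 2.87
position: [0.4867, 0.3717, 0.2145]
tool_rot: [[0.0, -0.991, -0.132], [0.0, -0.132, 0.991], [-1.0, -0.0, 0.0]]
ft_force: [0.1, -0.2, 1.0]
grip_width: 0.0854
time_s: 3.53
position: [0.4863, 0.3719, 0.2162]
tool_rot: [[0.001, -0.991, -0.132], [0.0, -0.132, 0.991], [-1.0, -0.001, 0.0]]
ft_force: [-0.5, -0.2, 0.3]
grip_width: 0.0637
t 3.53 pos [0.4863 0.3719 0.2162] zang 97.56 tilt [ 6.e-04  3.e-04 -1.e+00] F [-0.5 -0.2  0.3] w 0.0637 q [ 26.  38.  78.   0.  63. -71.]
turn units -0.008 | shift units now-axes [1.539 0.026 0.012] | after-turn axes [1.539 0.025 0.013]
```

```bash
python3 -m inch '[[-0.75,[0,0,0],0],[-0.75,[0,0,0],0],[-0.75,[0.3,0.02,0],0],[-0.75,[0.5,0,0],0],[-0.75,[0.4,0,0],0],[-0.75,[0.2,0,0],0],[-0.75,[0,0,0],0],[-0.75,[0,0,0],0]]';python3 go.py 0.4855 0.3722 0.170 97.6
python3 - <<'E'
from h import *
for n in ['wrist','scene']:
    cv2.imwrite(f'pics/{n}2.png',optics.get_image(n)[:,:,::-1])
E
```

```text
time_s: 4.2
position: [0.4857, 0.3718, 0.1735]
tool_rot: [[-0.0, -0.991, -0.131], [-0.0, -0.131, 0.991], [-1.0, 0.0, -0.0]]
ft_force: [0.3, 0.4, -1.4]
grip_width: 0.0746
t 4.2 pos [0.4857 0.3718 0.1735] zang 97.56 tilt [-4.e-04 -2.e-04 -1.e+00] F [ 0.3  0.4 -1.4] w 0.0746 q [ 26.  42.  80.   0.  58. -71.]
turn units -0.009 | shift units now-axes [0.118 0.006 0.013] | after-turn axes [0.118 0.006 0.013]
```

View pics/wrist2.png

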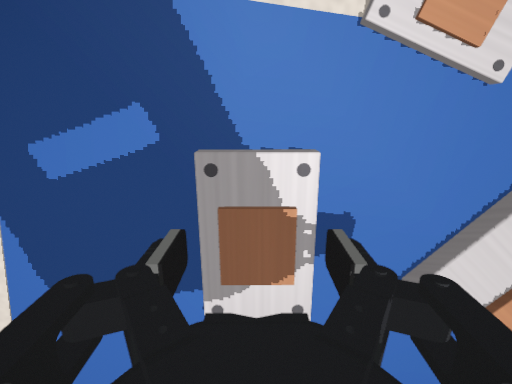

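View pics/scene2.png

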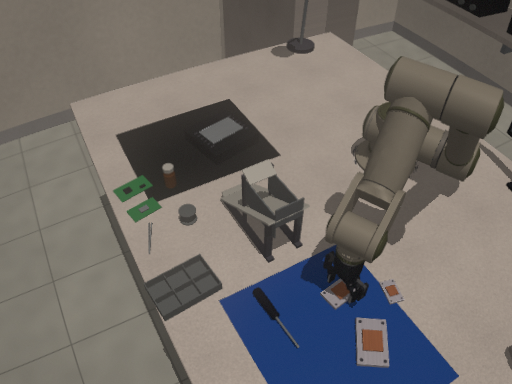

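```bash
python3 -m inch '[[-0.75,[0.08,0,0.01],0],[-0.6,[0,0,0],0],[-0.52,[0,0,0],0],[-0.5,[0,0,0],0],[-0.3,[0,0,0],0],[-0.3,[0,0,0],0],[-0.2,[0,0,0],0],[-0.2,[0,0,0],0]]' 60;python3 go.py 0.4855 0.3722 0.170 97.6
python3 - <<'E'
from h import *
for n in ['wrist']:
    cv2.imwrite(f'pics/{n}3.png',optics.get_image(n)[:,:,::-1])
E
```

```text
time_s: 4.97
position: [0.4857, 0.3722, 0.1722]
tool_rot: [[0.001, -0.991, -0.132], [0.0, -0.132, 0.991], [-1.0, -0.001, 0.0]]
ft_force: [-1.7, -0.5, 5.5]
grip_width: 0.0595
t 4.97 pos [0.4857 0.3722 0.1722] zang 97.56 tilt [ 8.e-04  4.e-04 -1.e+00] F [-1.7 -0.5  5.5] w 0.0595 q [ 26.  42.  80.  -0.  58. -71.]
turn units -0.008 | shift units now-axes [0.072 0.006 0.001] | after-turn axes [0.072 0.006 0.001]
```

View pics/wrist3.png

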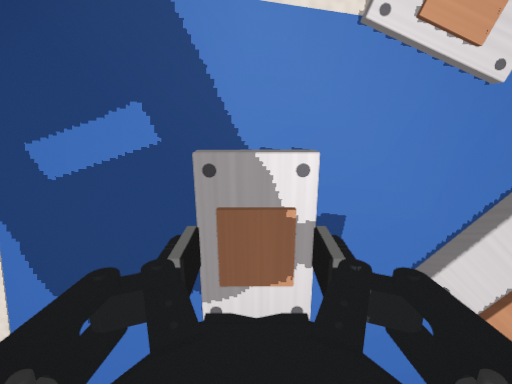

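```bash
python3 -m inch '[[-0.2,[0,0,0],0],[-0.2,[0,0,0],0],[-0.2,[-0.2,0,0],0],[-0.2,[-0.4,0,0],0],[-0.2,[-0.6,0,0],0],[-0.2,[-0.6,0,0],0],[-0.2,[-0.6,0,0],0],[-0.2,[-0.3,0,0],0]]' 60;python3 go.py 0.5517 0.0707 0.46 1.7
python3 - <<'E'
from h import *
for n in ['wrist','scene','side']:
    cv2.imwrite(f'pics/{n}4.png',optics.get_image(n)[:,:,::-1])
crop('pics/scene4.png','pics/scene4c.png',300,200,110,110,5)
crop('pics/side4.png','pics/side4c.png',120,90,130,110,5)
E
```

```text
time_s: 5.68
position: [0.4858, 0.3722, 0.2553]
tool_rot: [[0.003, -0.991, -0.132], [0.002, -0.132, 0.991], [-1.0, -0.003, 0.001]]
ft_force: [1.1, 0.5, -2.5]
grip_width: 0.06
t 5.68 pos [0.4858 0.3722 0.2553] zang 97.56 tilt [ 0.0031  0.0015 -1.    ] F [ 1.1  0.5 -2.5] w 0.06 q [ 26.  36.  76.  -0.  68. -71.]
turn units 19.172 | shift units now-axes [ -6.832  -0.879 -10.245] | after-turn axes [ -6.824 -10.112   1.898]
```

View pics/scene4c.png

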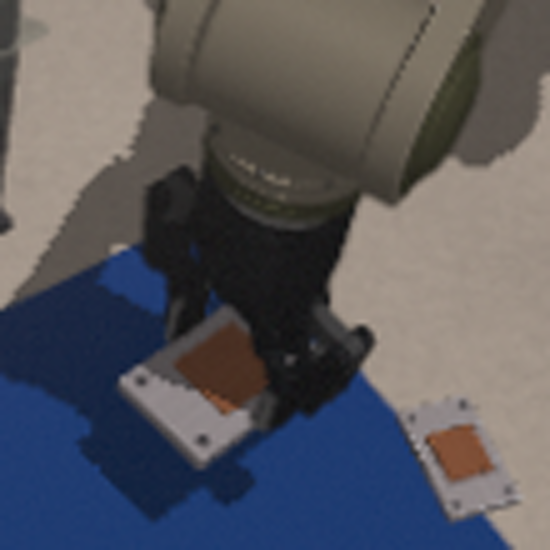

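View pics/side4c.png

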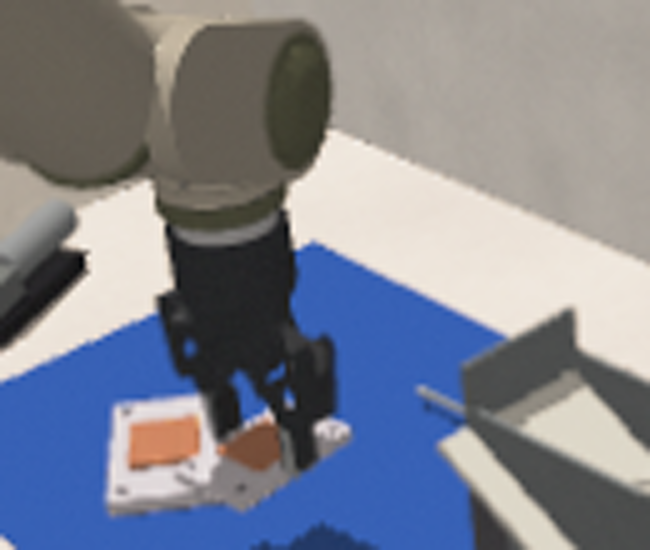

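View pics/wrist4.png

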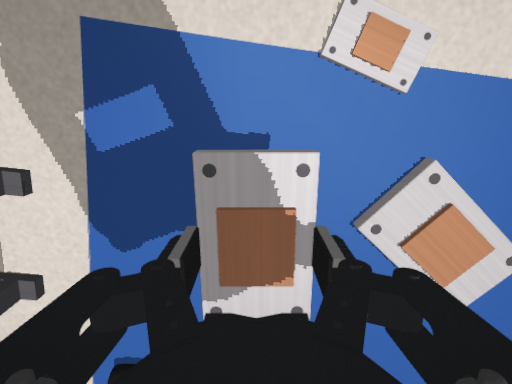

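```bash
python3 -m inch '[[-0.2,[-0.5,0,0],0.5],[-0.2,[-1,0,0],1],[-0.2,[-1,0,0],1],[-0.2,[-1,0,0],1],[-0.2,[-1,0,0],1],[-0.2,[-1,0,0],1],[-0.2,[-1,0,0],1],[-0.2,[-0.7,0,0],1]]' 60;python3 -m inch '[[-0.2,[0,0,0],1],[-0.2,[0,0,0],1],[-0.2,[0,0,0],1],[-0.2,[0,0,0],1],[-0.2,[0,0,0],1],[-0.2,[0,0,0],1],[-0.2,[0,0,0],1],[-0.2,[0,0,0],1]]' ;python3 -m inch '[[-0.2,[0,0,0],1],[-0.2,[0,0,0],1],[-0.2,[0,0,0],1],[-0.2,[0,0,0],0.6],[-0.2,[0,0,0],0],[-0.2,[0,0,0],0],[-0.2,[0,0,0],0],[-0.2,[0,0,0],0]]' ;python3 go.py 0.552 -0.03 0.49 1.7
```

```text
time_s: 6.5
position: [0.4856, 0.3721, 0.4698]
tool_rot: [[0.0, -0.864, 0.503], [0.0, 0.503, 0.864], [-1.0, -0.0, 0.0]]
ft_force: [-0.6, 0.6, -2.3]
grip_width: 0.0597
time_s: 7.17
position: [0.486, 0.3722, 0.4666]
tool_rot: [[-0.003, -0.339, 0.941], [-0.001, 0.941, 0.339], [-1.0, -0.0, -0.003]]
ft_force: [0.5, -0.2, -2.7]
grip_width: 0.0597
time_s: 7.83
position: [0.4857, 0.3722, 0.4679]
tool_rot: [[-0.001, -0.037, 0.999], [-0.0, 0.999, 0.037], [-1.0, -0.0, -0.001]]
ft_force: [-0.7, 0.3, -2.7]
grip_width: 0.0597
t 7.83 pos [0.4857 0.3722 0.4679] zang 2.12 tilt [-7.e-04 -3.e-04 -1.e+00] F [-0.7  0.3 -2.7] w 0.0597 q [26. 27. 56.  0. 97. 24.]
turn units 0.084 | shift units now-axes [ -0.734 -13.478   1.711] | after-turn axes [ -0.737 -13.465   1.81 ]
```

```bash
python3 -m inch '[[-0.2,[-0.05,-0.4,0.05],0.08],[-0.2,[-0.1,-0.9,0.12],0],[-0.2,[-0.1,-0.9,0.12],0],[-0.2,[-0.1,-0.9,0.12],0],[-0.2,[-0.1,-0.9,0.12],0],[-0.2,[-0.1,-0.9,0.12],0],[-0.2,[-0.1,-0.9,0.12],0],[-0.2,[-0.1,-0.9,0.12],0]]';python3 -m inch '[[-0.2,[0,-0.9,0.12],0],[-0.2,[0,-0.9,0.12],0],[-0.2,[0,-0.9,0.12],0],[-0.2,[0,-0.9,0.12],0],[-0.2,[0,-0.9,0.12],0],[-0.2,[0,-0.9,0.12],0],[-0.2,[0,-0.9,0.12],0],[-0.2,[0,-0.4,0.12],0]]';python3 -m inch '[[-0.2,[0,0,0],0],[-0.2,[0,0,0],0],[-0.2,[0,0,0],0],[-0.2,[0,0,0],0],[-0.2,[0,0,0],0],[-0.2,[0,0,0],0],[-0.2,[0,0,0],0],[-0.2,[0,0,0],0]]' ;python3 go.py 0.552 -0.03 0.49 1.7
python3 - <<'E'
from h import *
p=optics.camera_params('wrist'); im=optics.get_image('wrist'); cv2.imwrite('pics/w5.png',im[:,:,::-1]); json.dump({k:np.array(v).tolist() for k,v in p.items()},open('w5.json','w'))
E
```

```text
time_s: 8.5
position: [0.518, 0.17, 0.4912]
tool_rot: [[0.0, -0.029, 1.0], [-0.0, 1.0, 0.029], [-1.0, -0.0, 0.0]]
ft_force: [-0.3, -0.0, -2.9]
grip_width: 0.0597
time_s: 9.17
position: [0.5527, -0.0314, 0.4908]
tool_rot: [[-0.0, -0.026, 1.0], [-0.001, 1.0, 0.026], [-1.0, -0.001, -0.0]]
ft_force: [0.4, -0.3, -2.2]
grip_width: 0.0599
time_s: 9.83
position: [0.5528, -0.0278, 0.4908]
tool_rot: [[-0.0, -0.029, 1.0], [0.0, 1.0, 0.029], [-1.0, 0.0, -0.0]]
ft_force: [0.4, -0.5, -2.6]
grip_width: 0.0598
t 9.83 pos [ 0.5528 -0.0278  0.4908] zang 1.68 tilt [-0.  0. -1.] F [ 0.4 -0.5 -2.6] w 0.0598 q [-15.  20.  64.   0.  97. -17.]
turn units -0.003 | shift units now-axes [ 0.028 -0.073 -0.028] | after-turn axes [ 0.028 -0.073 -0.028]
```

View pics/w5.png

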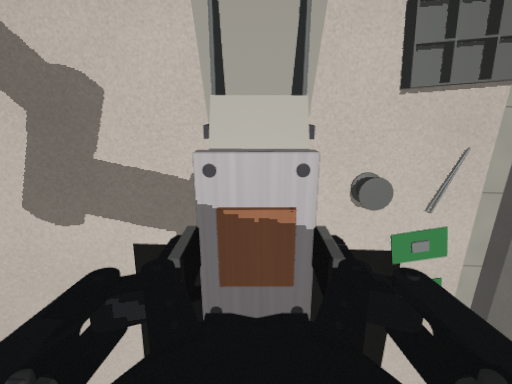

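```bash
python3 -c "
from h import *
crop('pics/w5.png','pics/w5c.png',185,0,150,155,5)"
```

```text
(no output)
```

View pics/w5c.png

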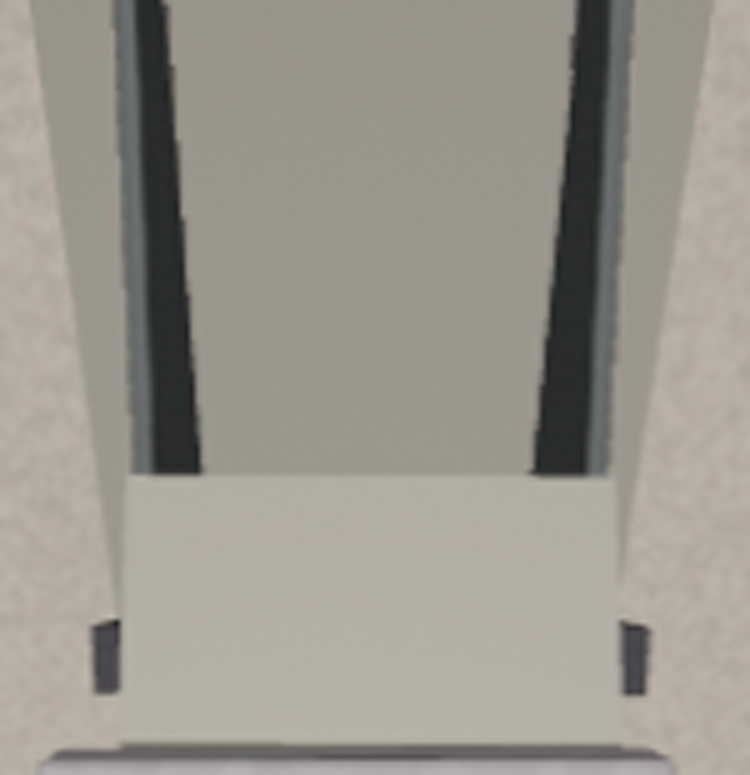

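Run:
```python
from h import *
p={k:np.array(v) for k,v in json.load(open('w5.json')).items()}
f=lambda u,z: onz(p,(np.array(u,float)+.5)/5-.5+[185,0],z)
a,b=f((129,474),.2),f((612,474),.2); print('flip',a,b,(a+b)/2,np.linalg.norm(a-b),np.degrees(np.arctan2(*(b-a)[1::-1])))
a,b=f((119,745),.221),f((623,745),.221); print('up',a,b,(a+b)/2,np.linalg.norm(a-b))
for u in [(133,474),(113,0),(611,474),(637,0),(154,474),(137,0),(590,474),(610,0)]: print(u,f(u,.193).round(4))
```

```text
flip [0.5097903  0.05429233 0.2       ] [0.59657027 0.05685568 0.2       ] [0.55318028 0.05557401 0.2       ] 0.08681782199404034 1.6919390349732584
up [0.51065676 0.00847403 0.221     ] [0.59847478 0.01108422 0.221     ] [0.55456577 0.00977913 0.221     ] 0.08785679803403545
(133, 474) [0.5094 0.0547 0.193 ]
(113, 0) [0.5073 0.13   0.193 ]
(611, 474) [0.5976 0.0573 0.193 ]
(637, 0) [0.5957 0.1326 0.193 ]
(154, 474) [0.5133 0.0548 0.193 ]
(137, 0) [0.5114 0.1301 0.193 ]
(590, 474) [0.5937 0.0572 0.193 ]
(610, 0) [0.5912 0.1325 0.193 ]
```

```bash
python3 go.py 0.5524 0.070 0.397 1.7; python3 -m inch '[[-0.2,[0,0.5,0],0],[-0.2,[0,0.9,0],0],[-0.2,[0,0.9,0],0],[-0.2,[0,0.7,0.08],0],[-0.2,[0,0.26,0],0],[-0.2,[0.6,0,0],0],[-0.2,[0.7,0,0],0],[-0.2,[0.7,0,0],0]]';python3 -m inch '[[-0.2,[0.7,0,0],0],[-0.2,[0.3,0,0],0],[-0.2,[0.1,0,0],0],[-0.2,[0,0,0],0],[-0.2,[0,0,0],0],[-0.2,[0,0,0],0],[-0.2,[0,0,0],0],[-0.2,[0,0,0],0]]' ;python3 go.py 0.5524 0.070 0.397 1.7
```

```text
t 9.88 pos [ 0.5528 -0.0279  0.4909] zang 1.67 tilt [ 0. -0. -1.] F [-0.8  0.6 -2.9] w 0.06 q [-15.  20.  64.  -0.  97. -17.]
turn units -0.005 | shift units now-axes [3.128 3.262 0.082] | after-turn axes [3.128 3.261 0.084]
time_s: 10.55
position: [0.5523, 0.0696, 0.4303]
tool_rot: [[0.001, -0.029, 1.0], [-0.0, 1.0, 0.029], [-1.0, -0.0, 0.001]]
ft_force: [0.0, 0.5, -2.2]
grip_width: 0.0597
time_s: 11.22
position: [0.5524, 0.0697, 0.3985]
tool_rot: [[0.001, -0.029, 1.0], [-0.0, 1.0, 0.029], [-1.0, -0.0, 0.001]]
ft_force: [-0.2, 0.7, -2.8]
grip_width: 0.06
t 11.22 pos [0.5524 0.0697 0.3985] zang 1.65 tilt [ 1.3e-03 -2.0e-04 -1.0e+00] F [-0.2  0.7 -2.8] w 0.06 q [-5. 23. 74. -0. 83. -7.]
turn units -0.009 | shift units now-axes [0.051 0.01  0.001] | after-turn axes [0.051 0.01  0.001]
```

Run:
```python
from h import *
for n in ['scene','side']:
    cv2.imwrite(f'pics/{n}6.png',optics.get_image(n)[:,:,::-1])
crop('pics/scene6.png','pics/scene6c.png',190,100,140,130,5)
crop('pics/side6.png','pics/side6c.png',190,80,140,130,5)
```

```text
(no output)
```

View pics/scene6c.png

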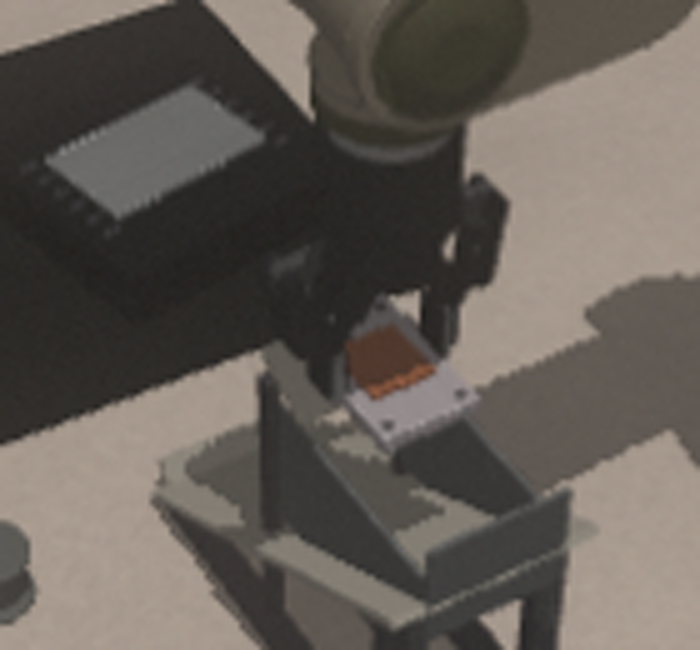

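View pics/side6c.png

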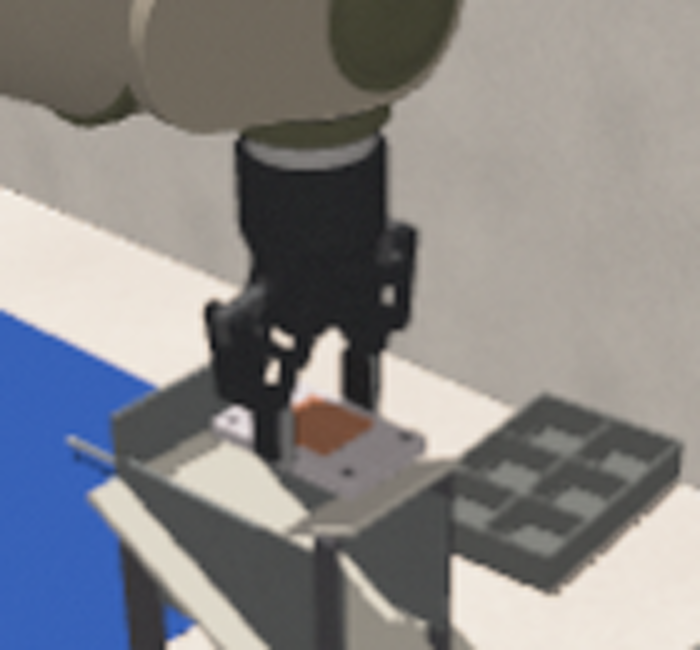

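```bash
python3 -m inch '[[-0.2,[0.05,0.01,0],0],[-0.2,[0,0,0],0],[-0.2,[0,0,0],0],[-1,[0,0,0],0],[-1,[0,0,0],0],[-1,[0,0,0],0],[-1,[0,0,0],0],[-1,[0,0,0],0]]';python3 -m inch '[[-1,[-0.3,0,0],0],[-1,[-0.6,0,0],0],[-1,[-0.6,0,0],0],[-1,[-0.6,0,0],0],[-1,[-0.3,0,0],0],[-1,[0,0,0],0],[-1,[0,0,0],0],[-1,[0,0,0],0]]'
python3 - <<'E'
from h import *
for n in ['scene','side']:
    cv2.imwrite(f'pics/{n}7.png',optics.get_image(n)[:,:,::-1])
crop('pics/scene7.png','pics/scene7c.png',190,120,140,130,5)
crop('pics/side7.png','pics/side7c.png',190,140,140,130,5)
E
```

```text
time_s: 11.98
position: [0.5524, 0.07, 0.3965]
tool_rot: [[0.0, -0.029, 1.0], [-0.0, 1.0, 0.029], [-1.0, -0.0, 0.0]]
ft_force: [-0.3, -0.1, 0.2]
grip_width: 0.0856
time_s: 12.65
position: [0.5524, 0.07, 0.4673]
tool_rot: [[-0.002, -0.029, 1.0], [0.0, 1.0, 0.029], [-1.0, 0.0, -0.002]]
ft_force: [-0.0, 0.0, -0.2]
grip_width: 0.0857
```

View pics/scene7c.png

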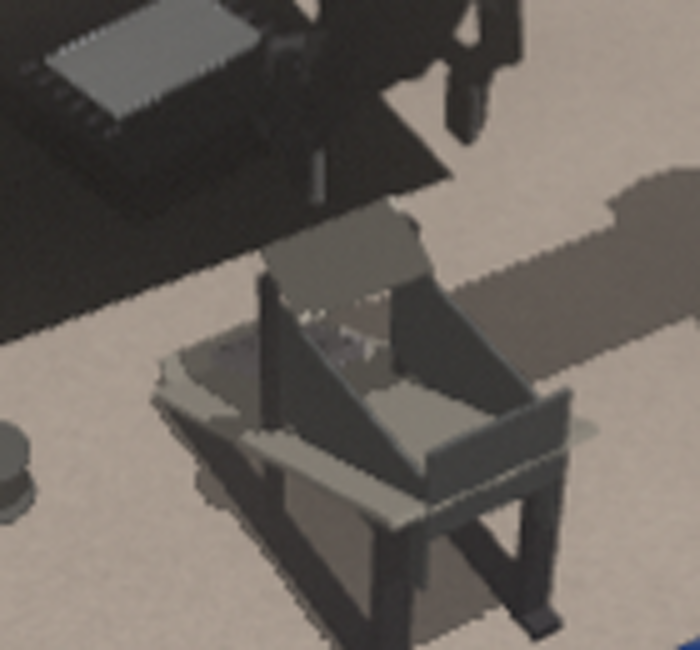

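View pics/side7c.png

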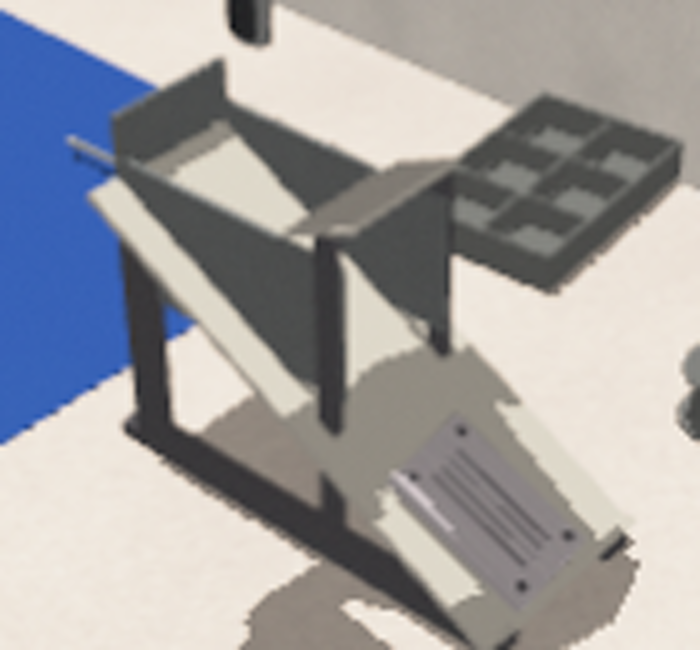

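```bash
python3 go.py 0.557 -0.075 0.42 1.7; python3 -m inch '[[-1,[0,-0.4,0],0],[-1,[0,-0.9,0.03],0],[-1,[0,-0.9,0],0],[-1,[0,-0.9,0],0],[-1,[0,-0.9,0],0],[-1,[0.5,-0.8,0],0],[-1,[0.6,0,0],0],[-1,[0.5,0,0],0]]';python3 -m inch '[[-1,[0,0,0],0],[-1,[0,0,0],0],[-1,[0,0,0],0],[-1,[0,0,0],0],[-1,[0,0,0],0],[-1,[0,0,0],0],[-1,[0,0,0],0],[-1,[0,0,0],0]]'
python3 - <<'E'
from h import *
p=optics.camera_params('wrist'); im=optics.get_image('wrist'); cv2.imwrite('pics/w8.png',im[:,:,::-1]); json.dump({k:np.array(v).tolist() for k,v in p.items()},open('w8.json','w'))
E
```

```text
t 12.75 pos [0.5525 0.07   0.4672] zang 1.65 tilt [-2.1e-03  2.0e-04 -1.0e+00] F [ 0.  -0.4  0.4] w 0.0856 q [-5. 21. 66. -0. 94. -7.]
turn units -0.009 | shift units now-axes [ 1.574 -4.836  0.015] | after-turn axes [ 1.575 -4.836  0.008]
time_s: 13.42
position: [0.5572, -0.0762, 0.4188]
tool_rot: [[-0.001, -0.026, 1.0], [0.0, 1.0, 0.026], [-1.0, 0.0, -0.001]]
ft_force: [0.3, 1.3, -0.1]
grip_width: 0.0853
time_s: 14.08
position: [0.5574, -0.0738, 0.4205]
tool_rot: [[0.0, -0.029, 1.0], [-0.0, 1.0, 0.029], [-1.0, -0.0, 0.0]]
ft_force: [-0.2, 0.9, 0.5]
grip_width: 0.0853
```

View pics/w8.png

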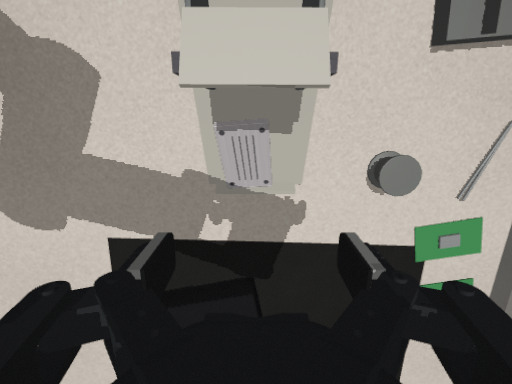

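```bash
python3 -c "
from h import *
crop('pics/w8.png','pics/w8c.png',190,105,110,100,6)"
```

```text
(no output)
```

View pics/w8c.png

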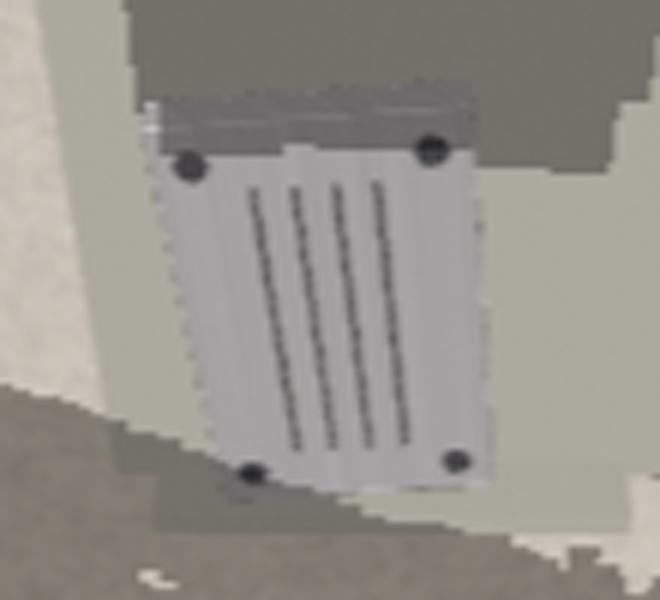

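```bash
cat > slope.py <<'E'
from h import *
th=np.radians(91.69); ex=np.array([np.cos(th),np.sin(th),0]); ey=np.array([-np.sin(th),np.cos(th),0]); ez=np.array([0,0,1.])
O=np.array([.5532,.0556,0])-.160*ex
def onslope(p,uv,off):
    c,s=np.cos(np.pi/6),np.sin(np.pi/6); n=-s*ex+c*ez
    P0=O+.012*ez+off*n; d=ray(p,uv); return p['xyz']+d*((P0-p['xyz'])@n)/(d@n)
def body(P): return np.array([(P-O)@ex,(P-O)@ey,P[2]])
E
python3 - <<'E'
from slope import *
p={k:np.array(v) for k,v in json.load(open('w8.json')).items()}
f=lambda u: (np.array(u,float)+.5)/6-.5+[190,105]
P=np.array([onslope(p,f(u),.014) for u in [(190,167),(432,150),(456,461),(252,473)]])
print([np.linalg.norm(P[i]-P[i-1]).round(4) for i in range(4)])
c=P.mean(0); n=-.5*ex+np.cos(np.pi/6)*ez; cc=c-.005*n
print('centre slab',cc.round(4),body(cc).round(4))
d=(P[0]+P[1]-P[2]-P[3])/2; d/=np.linalg.norm(d); u=np.cos(np.pi/6)*ex+.5*ez; a=np.degrees(np.arctan2(d@ey,d@u)); print('askew in plane',a)
w=P[1]-P[0]; w/=np.linalg.norm(w); print('width dir',w.round(3), np.degrees(np.arctan2(w[1],w[0])), np.degrees(np.arcsin(w[2])), 'long dir',d.round(3))
for q in P: print(body(q).round(4))
E
```

```text
[np.float64(0.082), np.float64(0.0461), np.float64(0.082), np.float64(0.0461)]
centre slab [ 0.5442 -0.0598  0.0483] [0.0449 0.0124 0.0483]
askew in plane 4.572300338489982
width dir [0.994 0.101 0.041] 5.786711418955108 2.3618838474821113 long dir [-0.105  0.861  0.498]
[0.0762 0.0387 0.0721]
[ 0.0794 -0.0072  0.074 ]
[ 0.0086 -0.0138  0.0332]
[0.0054 0.0322 0.0313]
```

```bash
python3 go.py 0.5447 -0.0638 0.27 5.8
```

```text
t 14.13 pos [ 0.5574 -0.0738  0.4205] zang 1.67 tilt [ 2.e-04 -1.e-04 -1.e+00] F [-0.5  0.7  0.8] w 0.0852 q [-20.  22.  71.  -0.  87. -21.]
turn units -0.827 | shift units now-axes [ 5.015  0.346 -0.415] | after-turn axes [ 5.015  0.375 -0.388]
```

```bash
python3 -m inch '[[-1,[0,0,0],-0.83],[-1,[0.5,0.37,-0.39],0],[-1,[0.9,0,0],0],[-1,[0.9,0,0],0],[-1,[0.9,0,0],0],[-1,[0.9,0,0],0],[-1,[0.6,0,0],0],[-1,[0.3,0,0],0]]' 60;python3 -m inch '[[-1,[0,0,0],0],[-1,[0,0,0],0],[-1,[0,0,0],0],[-1,[0,0,0],0],[-1,[0,0,0],0],[-1,[0,0,0],0],[-1,[0,0,0],0],[-1,[0,0,0],0]]' 
python3 go.py 0.5447 -0.0638 0.218 5.8
python3 - <<'E'
from h import *
p=optics.camera_params('wrist'); im=optics.get_image('wrist'); cv2.imwrite('pics/w9.png',im[:,:,::-1]); json.dump({k:np.array(v).tolist() for k,v in p.items()},open('w9.json','w'))
cv2.imwrite('pics/side9.png',optics.get_image('side')[:,:,::-1])
crop('pics/side9.png','pics/side9c.png',190,100,150,180,4)
E
```

```text
time_s: 14.8
position: [0.5443, -0.0639, 0.268]
tool_rot: [[-0.004, -0.101, 0.995], [0.001, 0.995, 0.101], [-1.0, 0.002, -0.003]]
ft_force: [-0.9, 0.6, -0.1]
grip_width: 0.0854
time_s: 15.47
position: [0.5447, -0.064, 0.2705]
tool_rot: [[0.0, -0.101, 0.995], [-0.0, 0.995, 0.101], [-1.0, -0.0, 0.0]]
ft_force: [0.2, -0.1, 0.7]
grip_width: 0.0858
t 15.47 pos [ 0.5447 -0.064   0.2705] zang 5.8 tilt [ 3.e-04 -1.e-04 -1.e+00] F [ 0.2 -0.1  0.7] w 0.0858 q [-19.  29.  86.  -0.  65. -25.]
turn units 0.001 | shift units now-axes [1.751 0.008 0.002] | after-turn axes [1.751 0.008 0.002]
```

View pics/w9.png

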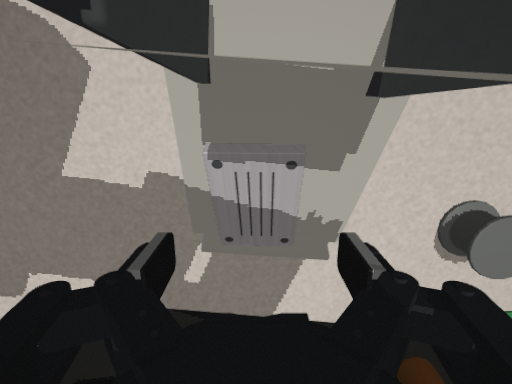

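View pics/side9c.png

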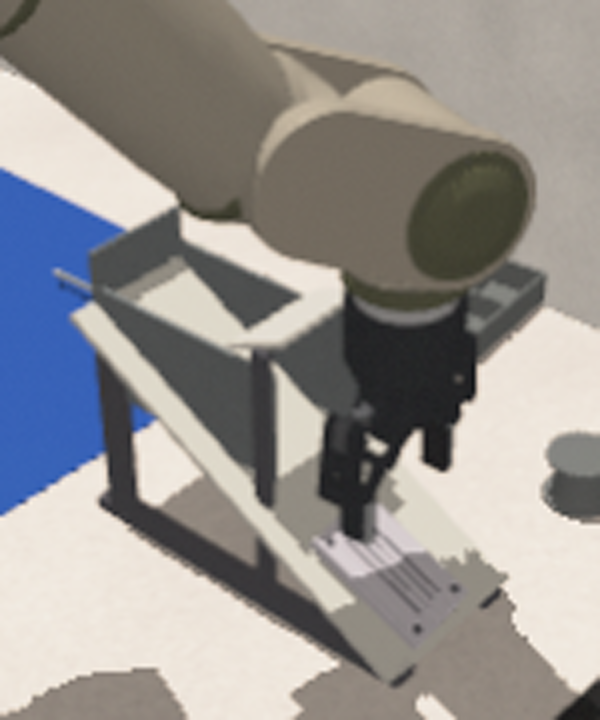

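```bash
python3 - <<'E'
from slope import *
p={k:np.array(v) for k,v in json.load(open('w9.json')).items()}
P=np.array([onslope(p,u,.014) for u in [(217,164),(292,165),(284,240),(229,239)]])
print([np.linalg.norm(P[i]-P[i-1]).round(4) for i in range(4)])
c=P.mean(0); n=-.5*ex+np.cos(np.pi/6)*ez; cc=c-.005*n
print('centre slab',cc.round(4),body(cc).round(4)); w=P[1]-P[0]+P[2]-P[3]; print(np.degrees(np.arctan2(w[1],w[0])))
E
python3 -m inch '[[-1,[0.3,0,0],0],[-1,[0.5,0,0],0],[-1,[0.4,0,0],0],[-1,[0.2,0,0],0],[-1,[0,0,0],0],[-1,[0,0,0],0],[-1,[0,0,0],0],[-1,[0,0,0],0]]'
python3 go.py 0.5447 -0.0638 0.218 5.8
python3 - <<'E'
from h import *
for n in ['scene','wrist','side']: cv2.imwrite(f'pics/{n}10.png',optics.get_image(n)[:,:,::-1])
crop('pics/side10.png','pics/side10c.png',190,100,150,180,4)
crop('pics/scene10.png','pics/scene10c.png',180,90,150,150,4)
E
```

```text
[np.float64(0.0821), np.float64(0.0464), np.float64(0.0817), np.float64(0.0458)]
centre slab [ 0.5446 -0.0599  0.0483] [0.0448 0.012  0.0483]
5.676997011337425
time_s: 16.23
position: [0.5448, -0.0641, 0.2289]
tool_rot: [[0.001, -0.101, 0.995], [-0.0, 0.995, 0.101], [-1.0, -0.001, 0.001]]
ft_force: [-0.2, -0.0, 0.1]
grip_width: 0.0855
t 16.23 pos [ 0.5448 -0.0641  0.2289] zang 5.81 tilt [ 1.2e-03 -4.0e-04 -1.0e+00] F [-0.2 -0.   0.1] w 0.0855 q [-19.  33.  89.  -0.  59. -25.]
turn units 0.001 | shift units now-axes [ 0.365  0.009 -0.003] | after-turn axes [ 0.365  0.009 -0.003]
```

View pics/wrist10.png

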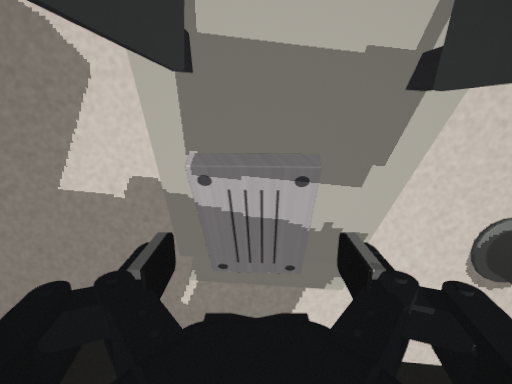

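View pics/side10c.png

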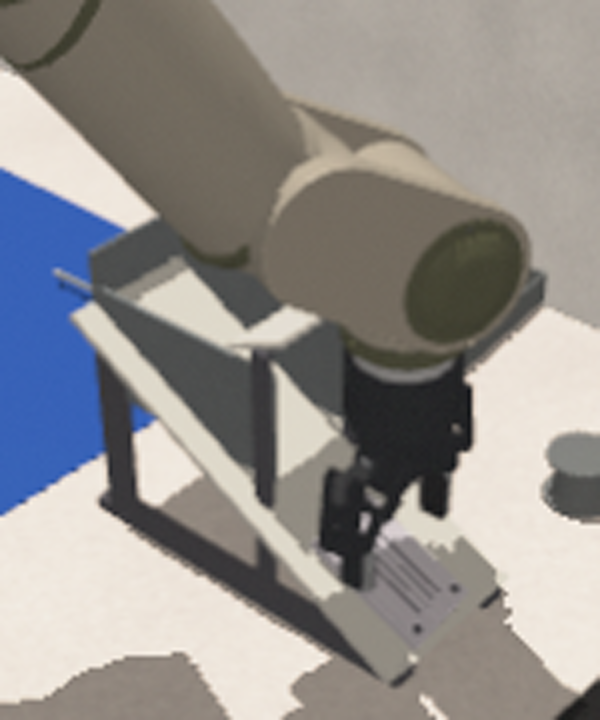

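View pics/scene10c.png

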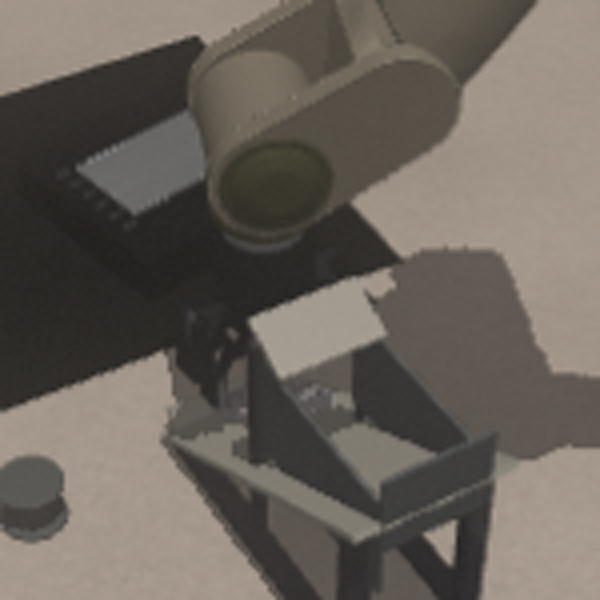

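```bash
python3 -m inch '[[-1,[0.2,0,0],0],[-1,[0.16,0.01,0],0],[-0.8,[0,0,0],0],[-0.6,[0,0,0],0],[-0.5,[0,0,0],0],[-0.3,[0,0,0],0],[-0.3,[0,0,0],0],[-0.3,[0,0,0],0]]' 50
python3 go.py 0.5447 -0.0638 0.218 5.8
python3 - <<'E'
from h import *
for n in ['wrist']: cv2.imwrite(f'pics/{n}11.png',optics.get_image(n)[:,:,::-1])
E
```

```text
time_s: 17.05
position: [0.5448, -0.0638, 0.2181]
tool_rot: [[0.001, -0.101, 0.995], [-0.0, 0.995, 0.101], [-1.0, -0.001, 0.001]]
ft_force: [-0.2, -0.6, 5.5]
grip_width: 0.0594
t 17.05 pos [ 0.5448 -0.0638  0.2181] zang 5.8 tilt [ 1.2e-03 -4.0e-04 -1.0e+00] F [-0.2 -0.6  5.5] w 0.0594 q [-19.  33.  89.  -0.  57. -25.]
turn units 0.0 | shift units now-axes [ 0.004 -0.    -0.003] | after-turn axes [ 0.004 -0.    -0.003]
```

View pics/wrist11.png

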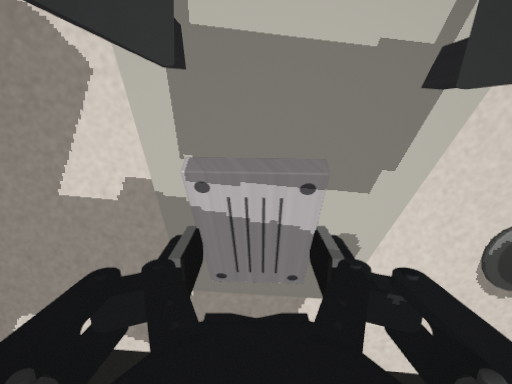

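```bash
python3 -m inch '[[-0.3,[-0.15,0,0],0],[-0.3,[-0.3,0,0],0],[-0.3,[-0.5,0,0],0],[-0.3,[-0.8,0,0],0],[-0.3,[-0.9,0,0],0],[-0.3,[-0.9,0,0],0],[-0.3,[-0.9,0,0],0],[-0.3,[-0.9,0,0],0]]'
python3 -m inch '[[-0.3,[-0.8,0,0],0],[-0.3,[-0.5,0,0],0],[-0.3,[-0.2,0,0],0],[-0.3,[0,0,0],0],[-0.3,[0,0,0],0],[-0.3,[0,0,0],0],[-0.3,[0,0,0],0],[-0.3,[0,0,0],0]]'
python3 go.py 0.4835 -0.377 0.36 -77.2
python3 - <<'E'
from h import *
for n in ['wrist','side','scene']: cv2.imwrite(f'pics/{n}12.png',optics.get_image(n)[:,:,::-1])
crop('pics/side12.png','pics/side12c.png',190,50,150,180,4)
S=optics.camera_params('scene'); print('jar',onz(S,(170,186),0),'spool',onz(S,(188,218),0))
E
```

```text
time_s: 17.77
position: [0.5442, -0.0635, 0.3798]
tool_rot: [[-0.0, -0.101, 0.995], [0.0, 0.995, 0.101], [-1.0, 0.0, -0.0]]
ft_force: [1.0, -0.1, -2.1]
grip_width: 0.0592
time_s: 18.43
position: [0.5447, -0.0638, 0.4221]
tool_rot: [[-0.002, -0.101, 0.995], [0.001, 0.995, 0.101], [-1.0, 0.001, -0.002]]
ft_force: [-0.2, -0.0, -1.4]
grip_width: 0.059
t 18.43 pos [ 0.5447 -0.0638  0.4221] zang 5.8 tilt [-1.7e-03  6.0e-04 -1.0e+00] F [-0.2 -0.  -1.4] w 0.059 q [-19.  21.  73.   0.  86. -25.]
turn units 16.601 | shift units now-axes [  2.067 -10.183  -3.083] | after-turn axes [ 2.07  -4.303  9.729]
jar [ 0.7436991  -0.24419086  0.        ] spool [ 0.74605115 -0.08160409  0.        ]
```

View pics/wrist12.png

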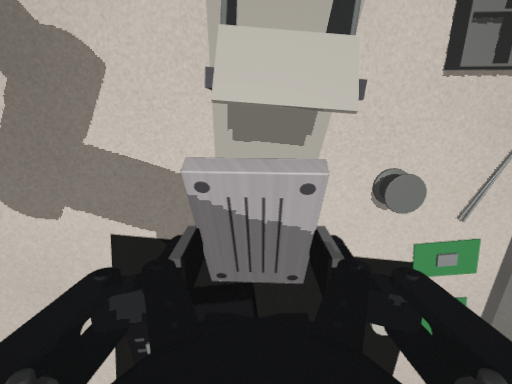

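View pics/side12c.png

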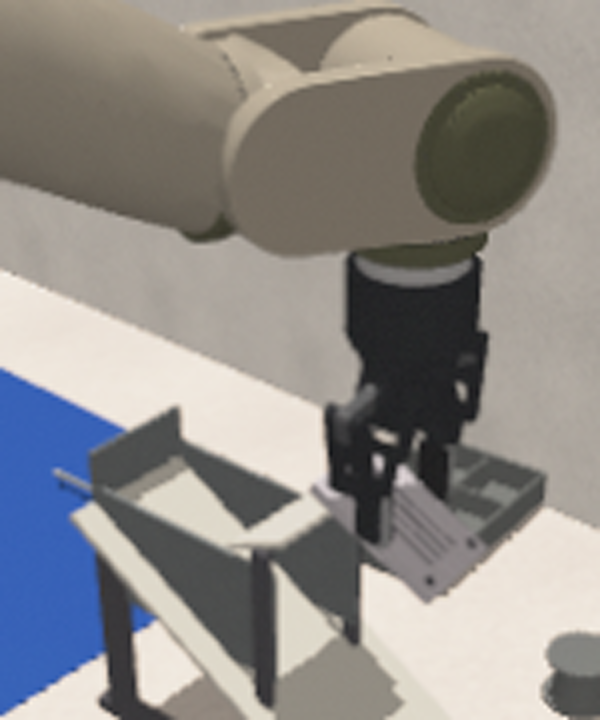

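View pics/scene12.png

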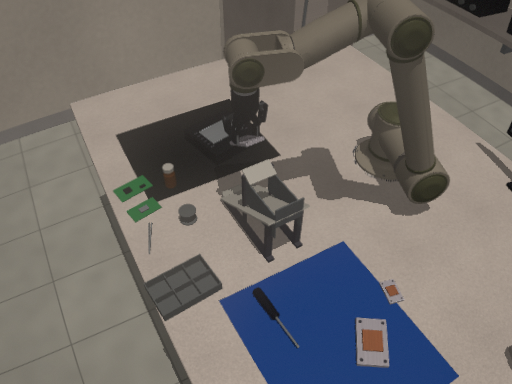

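```bash
python3 -m inch '[[-0.3,[0,-0.3,0],0.5],[-0.3,[0,-0.8,0],0.5],[-0.3,[0,-0.8,0],1],[-0.3,[0,-0.5,0],1],[-0.3,[0,0,0],1],[-0.3,[0,0,0],1],[-0.3,[0,0,0],1],[-0.3,[0,0,0],1]]' 50
python3 -m inch '[[-0.3,[0,0,0],1],[-0.3,[0,0,0],1],[-0.3,[0,0,0],1],[-0.3,[0,0,0],1],[-0.3,[0,0,0],1],[-0.3,[0,0,0],1],[-0.3,[0,0,0],1],[-0.3,[0,0,0],1]]'
python3 -m inch '[[-0.3,[0,0,0],1],[-0.3,[0,0,0],0.6],[-0.3,[0,0,0],0],[-0.3,[0,0,0],0],[-0.3,[0,0,0],0],[-0.3,[0,0,0],0],[-0.3,[0,0,0],0],[-0.3,[0,0,0],0]]'
python3 go.py 0.376 -0.401 0.42 -77.2
```

```text
time_s: 19.25
position: [0.5462, -0.1358, 0.4228]
tool_rot: [[-0.0, 0.492, 0.871], [0.0, 0.871, -0.492], [-1.0, 0.0, -0.0]]
ft_force: [-0.7, 0.2, -3.3]
grip_width: 0.0589
time_s: 19.92
position: [0.5462, -0.1356, 0.4229]
tool_rot: [[-0.0, 0.936, 0.351], [0.0, 0.351, -0.936], [-1.0, -0.0, -0.0]]
ft_force: [0.6, 0.9, -2.7]
grip_width: 0.0591
time_s: 20.58
position: [0.5462, -0.1356, 0.423]
tool_rot: [[0.0, 0.975, 0.222], [-0.0, 0.222, -0.975], [-1.0, 0.0, 0.0]]
ft_force: [-1.1, 0.1, -2.2]
grip_width: 0.0592
t 20.58 pos [ 0.5462 -0.1356  0.423 ] zang -77.16 tilt [ 0. -0. -1.] F [-1.1  0.1 -2.2] w 0.0592 q [-26.  22.  70.   0.  87.  51.]
turn units 0.007 | shift units now-axes [ 0.101 -7.497  7.366] | after-turn axes [ 0.101 -7.492  7.371]
```

```bash
python3 -m inch '[[-0.3,[0,-0.4,0.4],0],[-0.3,[0,-0.8,0.8],0],[-0.3,[0,-0.8,0.8],0],[-0.3,[0,-0.8,0.8],0],[-0.3,[0,-0.8,0.8],0],[-0.3,[0,-0.8,0.8],0],[-0.3,[0,-0.8,0.8],0],[-0.3,[0,-0.8,0.8],0]]' 50
python3 -m inch '[[-0.3,[0,-0.8,0.8],0],[-0.3,[0,-0.7,0.6],0],[-0.3,[0,0,0],0],[-0.3,[0,0,0],0],[-0.3,[0,0,0],0],[-0.3,[0,0,0],0],[-0.3,[0,0,0],0],[-0.3,[0,0,0],0]]'
python3 go.py 0.376 -0.401 0.42 -77.2
python3 - <<'E'
from h import *
p=optics.camera_params('wrist'); im=optics.get_image('wrist'); cv2.imwrite('pics/w13.png',im[:,:,::-1]); json.dump({k:np.array(v).tolist() for k,v in p.items()},open('w13.json','w'))
E
```

```text
time_s: 21.25
position: [0.4094, -0.3522, 0.4232]
tool_rot: [[0.0, 0.975, 0.222], [-0.0, 0.222, -0.975], [-1.0, 0.0, 0.0]]
ft_force: [1.5, -1.4, -2.8]
grip_width: 0.0588
time_s: 21.92
position: [0.3765, -0.4012, 0.4232]
tool_rot: [[0.0, 0.975, 0.223], [-0.0, 0.223, -0.975], [-1.0, 0.0, 0.0]]
ft_force: [-0.1, -0.5, -2.1]
grip_width: 0.0592
t 21.92 pos [ 0.3765 -0.4012  0.4232] zang -77.11 tilt [ 1.e-04 -1.e-04 -1.e+00] F [-0.1 -0.5 -2.1] w 0.0592 q [-59.  21.  72.   0.  87.  18.]
turn units 0.017 | shift units now-axes [ 0.106 -0.015 -0.011] | after-turn axes [ 0.106 -0.015 -0.011]
```

View pics/w13.png

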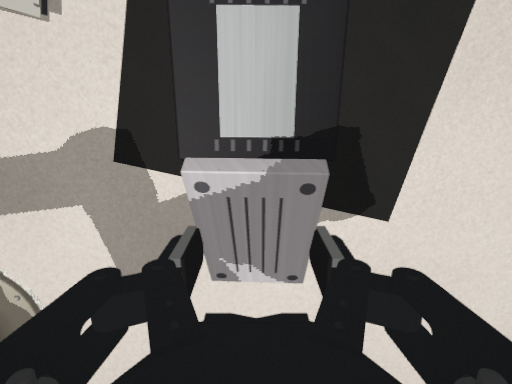

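```bash
python3 -c "
from h import *
crop('pics/w13.png','pics/w13c.png',205,0,110,150,5)"
```

```text
(no output)
```

View pics/w13c.png

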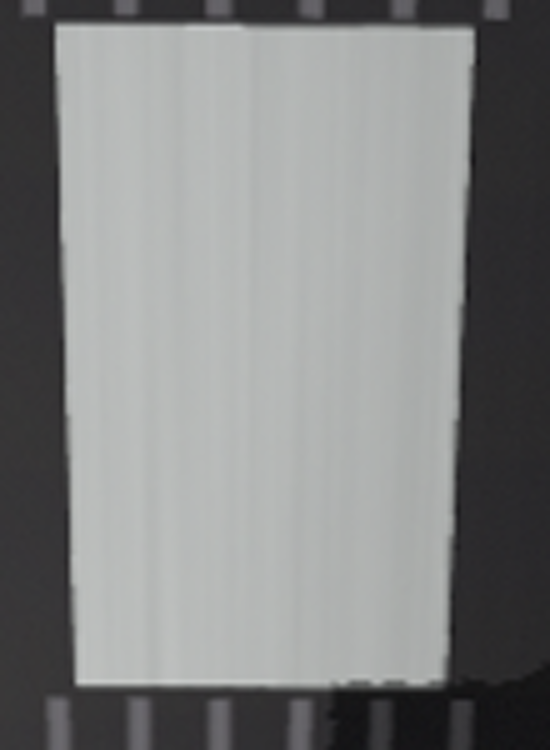

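```bash
cat > held.py <<'E'
from h import *
def held(p,T,R,holes):
    # holes order: far-left, far-right, near-right, near-left ; object frame: x toward far end, y left, z out of bare face
    obj=np.array([[.041,.023,.005],[.041,-.023,.005],[-.041,-.023,.005],[-.041,.023,.005]])
    ok,rv,tv=cv2.solvePnP(obj,np.array(holes,float),K(p),np.array([p['k1'],0,0,0,0.]),flags=cv2.SOLVEPNP_ITERATIVE)
    Rc=cv2.Rodrigues(rv)[0]; Rw=p['rotation']@Rc; c=p['xyz']+p['rotation']@tv[:,0]
    return c,Rw
E
python3 - <<'E'
from held import *
p={k:np.array(v) for k,v in json.load(open('w13.json')).items()}
f=lambda u: onz(p,(np.array(u,float)+.5)/5-.5+[205,0],.056)
h=np.array([f(u) for u in [(55,24),(474,29),(447,686),(76,686)]])
print('hot',h.mean(0).round(4),[np.linalg.norm(h[i]-h[i-1]).round(4) for i in range(4)])
d=h[0]+h[1]-h[2]-h[3];print(np.degrees(np.arctan2(d[1],d[0]))); d=h[0]-h[1]+h[3]-h[2];print(np.degrees(np.arctan2(d[1],d[0]))-90)
s=env.observe(); c,R=held(p,0,0,[(201,187),(308,188),(293,278),(221,276)])
print('plate in tool',(s['tool_rot'].T@(c-s['position'])).round(4)); x=R[:,0]; print('long dir world',x.round(3),'elev',np.degrees(np.arcsin(x[2])),'az',np.degrees(np.arctan2(x[1],x[0])),'ydir',R[:,1].round(3))
E
```

```text
hot [ 0.483  -0.3786  0.056 ] [np.float64(0.1391), np.float64(0.0895), np.float64(0.1381), np.float64(0.09)]
12.686126709707791
12.602958267863741
plate in tool [0.1687 0.005  0.0003]
long dir world [0.842 0.21  0.498] elev 29.838620383514144 az 13.99356508818147 ydir [-0.221  0.975 -0.037]
```

```bash
python3 go.py 0.478 -0.379 0.29 -77.35
python3 -m inch '[[-0.3,[0.3,0.6,0],0.05],[-0.3,[0.7,0.9,0],0],[-0.3,[0.7,0.9,0],0],[-0.3,[0.7,0.9,0.02],0],[-0.3,[0.7,0.3,0],0],[-0.3,[0.7,0,0],0],[-0.3,[0.4,0,0],0],[-0.3,[0.1,0,0],0]]' 40
python3 -m inch '[[-0.3,[0.1,0,0],0],[-0.3,[0,0,0],0],[-0.3,[0,0,0],0],[-0.3,[0,0,0],0],[-0.3,[0,0,0],0],[-0.3,[0,0,0],0],[-0.3,[0,0,0],0],[-0.3,[0,0,0],0]]' 20
python3 go.py 0.478 -0.379 0.26 -77.35
```

```text
t 21.97 pos [ 0.3764 -0.4013  0.4231] zang -77.12 tilt [ 1.e-04 -1.e-04 -1.e+00] F [-0.1  0.1 -2. ] w 0.0593 q [-59.  21.  72.   0.  87.  18.]
turn units 0.045 | shift units now-axes [4.438 3.465 0.028] | after-turn axes [4.438 3.466 0.015]
time_s: 22.63
position: [0.4818, -0.3783, 0.2915]
tool_rot: [[-0.003, 0.976, 0.218], [0.003, 0.218, -0.976], [-1.0, -0.002, -0.004]]
ft_force: [-0.5, 0.0, -2.2]
grip_width: 0.0593
time_s: 23.3
position: [0.4815, -0.379, 0.2912]
tool_rot: [[0.0, 0.976, 0.217], [-0.0, 0.217, -0.976], [-1.0, 0.0, 0.0]]
ft_force: [0.4, -0.7, -2.9]
grip_width: 0.059
t 23.3 pos [ 0.4815 -0.379   0.2912] zang -77.45 tilt [ 1.e-04 -2.e-04 -1.e+00] F [ 0.4 -0.7 -2.9] w 0.059 q [-49.  34.  74.  -0.  73.  28.]
turn units -0.019 | shift units now-axes [ 1.04  -0.114 -0.025] | after-turn axes [ 1.04  -0.113 -0.025]
```

```bash
python3 -m inch '[[-0.3,[0.2,-0.11,-0.02],-0.02],[-0.3,[0.4,0,0],0],[-0.3,[0.3,0,0],0],[-0.3,[0.1,0,0],0],[-0.3,[0,0,0],0],[-0.3,[0,0,0],0],[-0.3,[0,0,0],0],[-0.3,[0,0,0],0]]' 20
python3 -m inch '[[-0.3,[0.06,0,0],0],[-0.3,[0.06,0,0],0],[-0.3,[0.06,0,0],0],[-0.3,[0.06,0,0],0],[-0.3,[0.04,0,0],0],[-0.3,[0,0,0],0],[-0.3,[0,0,0],0],[-0.3,[0,0,0],0]]' 20
python3 go.py 0.478 -0.379 0.236 -77.35
python3 - <<'E'
from h import *
for n in ['wrist','side']: cv2.imwrite(f'pics/{n}14.png',optics.get_image(n)[:,:,::-1])
crop('pics/side14.png','pics/side14c.png',310,180,150,150,4)
E
```

```text
time_s: 23.97
position: [0.4782, -0.3792, 0.2616]
tool_rot: [[0.001, 0.976, 0.219], [-0.001, 0.219, -0.976], [-1.0, 0.0, 0.001]]
ft_force: [-0.6, -0.3, -3.3]
grip_width: 0.059
time_s: 24.63
position: [0.4783, -0.3791, 0.253]
tool_rot: [[0.001, 0.976, 0.219], [-0.001, 0.219, -0.976], [-1.0, 0.001, 0.001]]
ft_force: [2.2, 0.2, 1.7]
grip_width: 0.0593
t 24.63 pos [ 0.4783 -0.3791  0.253 ] zang -77.34 tilt [ 8.e-04 -7.e-04 -1.e+00] F [2.2 0.2 1.7] w 0.0593 q [-50.  36.  77.   0.  68.  28.]
turn units 0.001 | shift units now-axes [ 0.567 -0.01  -0.008] | after-turn axes [ 0.567 -0.009 -0.007]
```

View pics/wrist14.png

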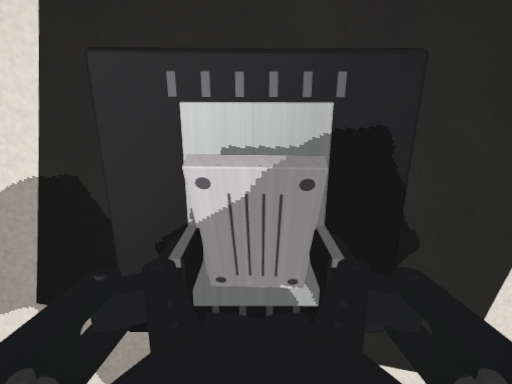

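View pics/side14c.png

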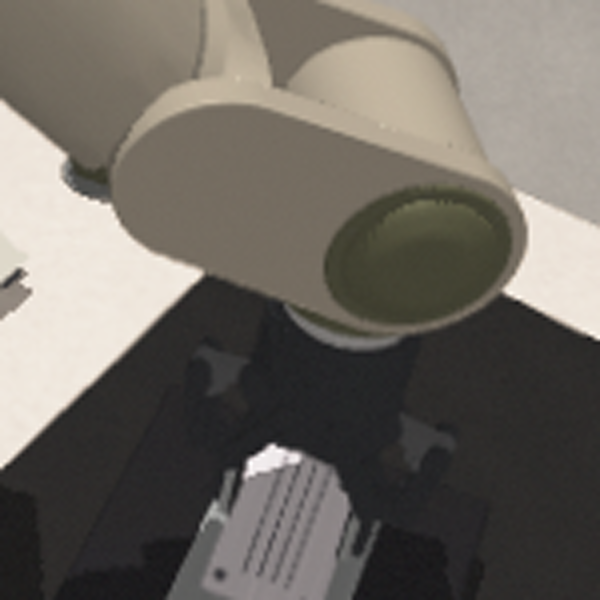

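```bash
python3 -m inch '[[-0.3,[0.05,0,0],0],[-0.3,[0.05,0,0],0],[-0.3,[0.03,0,0],0],[-0.3,[0,0,0],0],[-0.3,[0,0,0],0],[-0.3,[0,0,0],0],[-0.3,[0,0,0],0],[-0.3,[0,0,0],0]]' 20
python3 - <<'E'
from h import *
for n in ['wrist']: cv2.imwrite(f'pics/{n}15.png',optics.get_image(n)[:,:,::-1])
E
```

```text
time_s: 25.4
position: [0.4785, -0.3793, 0.2494]
tool_rot: [[0.002, 0.976, 0.219], [-0.002, 0.219, -0.976], [-1.0, 0.001, 0.002]]
ft_force: [4.0, 0.2, 6.4]
grip_width: 0.059
```

View pics/wrist15.png

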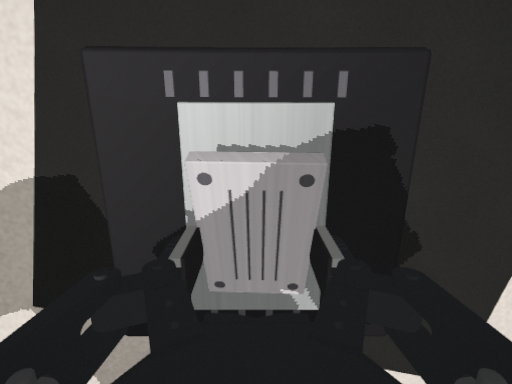

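```bash
for i in 1 2; do :; done; python3 -m inch '[[-0.3,[0.04,0,0],0],[-0.3,[0.04,0,0],0],[-0.3,[0.04,0,0],0],[-0.3,[0.04,0,0],0],[-0.3,[0,0,0],0],[-0.3,[0,0,0],0],[-0.3,[0,0,0],0],[-0.3,[0,0,0],0]]' 20
python3 - <<'E'
from held import *
p=optics.camera_params('wrist')
for n in ['wrist']: cv2.imwrite(f'pics/{n}16.png',optics.get_image(n)[:,:,::-1])
E
```

```text
time_s: 26.12
position: [0.4786, -0.3795, 0.245]
tool_rot: [[0.003, 0.976, 0.219], [-0.003, 0.219, -0.976], [-1.0, 0.002, 0.003]]
ft_force: [4.4, 0.1, 8.3]
grip_width: 0.0587
```

View pics/wrist16.png

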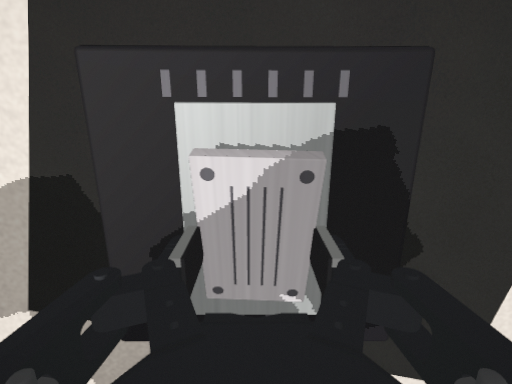

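Pivoting in the grip works. I'll continue in small steps.

```bash
python3 -m inch '[[-0.3,[0.04,0,0],0],[-0.3,[0.04,0,0],0],[-0.3,[0.04,0,0],0],[-0.3,[0.04,0,0],0],[-0.3,[0,0,0],0],[-0.3,[0,0,0],0],[-0.3,[0,0,0],0],[-0.3,[0,0,0],0]]' 20
python3 - <<'E'
from held import *
p=optics.camera_params('wrist')
json.dump({k:np.array(v).tolist() for k,v in p.items()},open('w17.json','w'))
for n in ['wrist']: cv2.imwrite(f'pics/{n}17.png',optics.get_image(n)[:,:,::-1])
crop('pics/wrist17.png','pics/w17c.png',160,90,190,230,2.6)
E
```

```text
time_s: 26.83
position: [0.4787, -0.3794, 0.2404]
tool_rot: [[0.003, 0.976, 0.219], [-0.003, 0.219, -0.976], [-1.0, 0.002, 0.003]]
ft_force: [6.4, -1.2, 8.6]
grip_width: 0.0594
```

View pics/w17c.png

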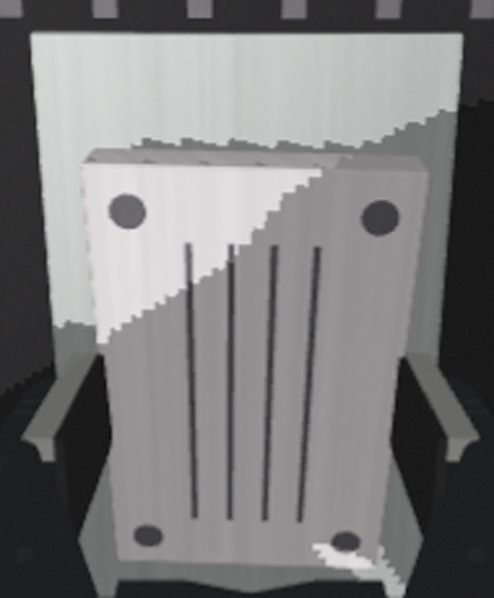

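```bash
cat > chk.py <<'E'
from held import *
import sys
def chk(js,holes):
    p={k:np.array(v) for k,v in json.load(open(js)).items()}
    c,R=held(p,0,0,holes); s=env.observe(); x=R[:,0]
    print('centre',c.round(4),'elev',np.degrees(np.arcsin(x[2])).round(1),'az',np.degrees(np.arctan2(x[1],x[0])).round(1),'roll',np.degrees(np.arcsin(R[2,1])).round(1),'in tool',(s['tool_rot'].T@(c-s['position'])).round(4))
E
python3 - <<'E'
from chk import *
chk('w17.json',[(np.array(u)+.5)/2.6-.5+[160,90] for u in [(127,212),(380,218),(345,541),(148,536)]])
E
```

```text
centre [ 0.4815 -0.3797  0.0703] elev 11.0 az 11.7 roll -0.9 in tool [0.1701 0.0023 0.0002]
```

```bash
python3 -m inch '[[-0.3,[0.03,0,0],0],[-0.3,[0.03,0,0],0],[-0.3,[0.03,0,0],0],[-0.3,[0,0,0],0],[-0.3,[0,0,0],0],[-0.3,[0,0,0],0],[-0.3,[0,0,0],0],[-0.3,[0,0,0],0]]' 20
python3 - <<'E'
from held import *
p=optics.camera_params('wrist')
json.dump({k:np.array(v).tolist() for k,v in p.items()},open('w18.json','w'))
for n in ['wrist']: cv2.imwrite(f'pics/{n}18.png',optics.get_image(n)[:,:,::-1])
crop('pics/wrist18.png','pics/w18c.png',160,90,190,230,2.6)
E
```

```text
time_s: 27.55
position: [0.4788, -0.3794, 0.2379]
tool_rot: [[0.004, 0.976, 0.219], [-0.003, 0.219, -0.976], [-1.0, 0.003, 0.004]]
ft_force: [6.0, 0.3, 10.1]
grip_width: 0.0591
```

View pics/w18c.png

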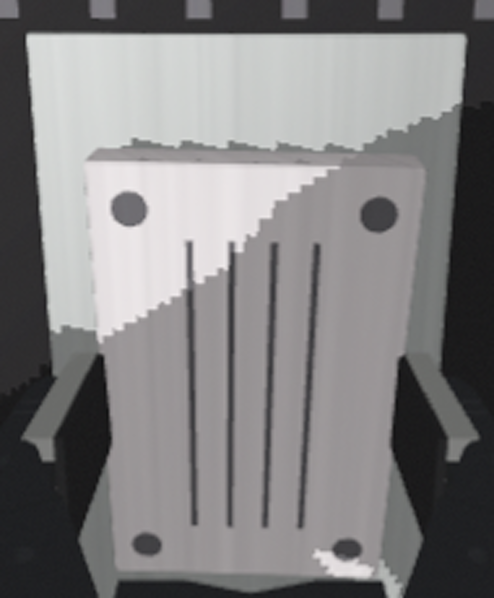

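```bash
python3 -m inch '[[-0.3,[0.03,0,0],0],[-0.3,[0.03,0,0],0],[-0.3,[0.03,0,0],0],[-0.3,[0.02,0,0],0],[-0.3,[0,0,0],0],[-0.3,[0,0,0],0],[-0.3,[0,0,0],0],[-0.3,[0,0,0],0]]' 20
python3 - <<'E'
from held import *
p=optics.camera_params('wrist')
json.dump({k:np.array(v).tolist() for k,v in p.items()},open('w19.json','w'))
for n in ['wrist']: cv2.imwrite(f'pics/{n}19.png',optics.get_image(n)[:,:,::-1])
crop('pics/wrist19.png','pics/w19c.png',160,90,190,230,2.6)
E
```

```text
time_s: 28.27
position: [0.479, -0.3791, 0.2367]
tool_rot: [[0.005, 0.976, 0.219], [-0.004, 0.219, -0.976], [-1.0, 0.004, 0.005]]
ft_force: [4.7, 4.8, 25.7]
grip_width: 0.0592
```

View pics/w19c.png

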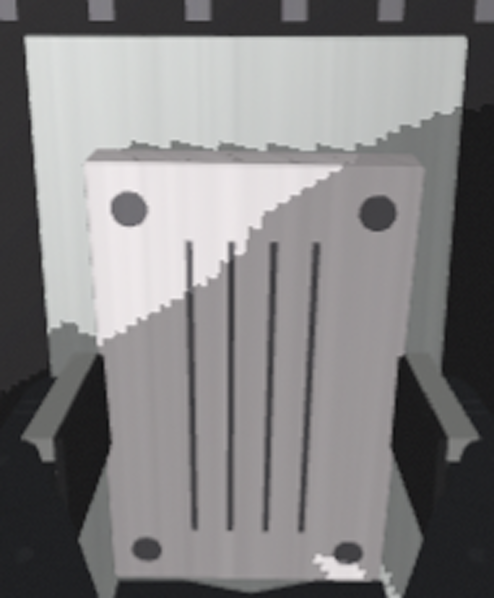

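Run:
```python
from chk import *
chk('w19.json',[(np.array(u)+.5)/2.6-.5+[160,90] for u in [(128,209),(378,213),(347,553),(146,549)]])
```

```text
centre [ 0.4818 -0.3796  0.0676] elev 7.3 az 11.8 roll -0.6 in tool [0.1692 0.0019 0.0002]
```

```bash
python3 -m inch '[[-0.3,[0.02,0,0],0],[-0.3,[0.02,0,0],0],[-0.3,[0,0,0],0],[-0.3,[0,0,0],0],[-0.3,[0,0,0],0],[-0.3,[0,0,0],0],[-0.3,[0,0,0],0],[-0.3,[0,0,0],0]]' 20
python3 - <<'E'
from held import *
p=optics.camera_params('wrist')
json.dump({k:np.array(v).tolist() for k,v in p.items()},open('w20.json','w'))
for n in ['wrist']: cv2.imwrite(f'pics/{n}20.png',optics.get_image(n)[:,:,::-1])
crop('pics/wrist20.png','pics/w20c.png',160,90,190,230,2.6)
E
```

```text
time_s: 28.98
position: [0.4793, -0.379, 0.236]
tool_rot: [[0.006, 0.976, 0.219], [-0.005, 0.219, -0.976], [-1.0, 0.005, 0.006]]
ft_force: [5.6, 7.7, 27.9]
grip_width: 0.0591
```

View pics/w20c.png

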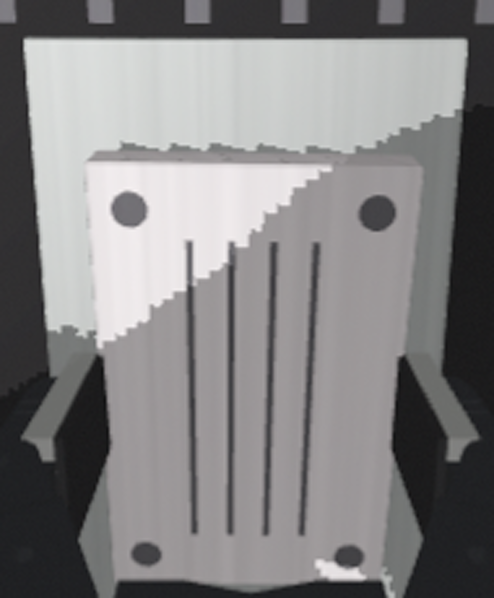

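```bash
python3 -m inch '[[-0.3,[-0.03,0,0],0],[-0.3,[-0.03,0,0],0],[-0.3,[-0.02,0,0],0],[-0.3,[-0.02,0,0],0],[-0.3,[0,0,0],0],[-0.3,[0,0,0],0],[-0.3,[0,0,0],0],[-0.3,[0,0,0],0]]' 20
python3 -m inch '[[-0.36,[0,0,0],0],[-0.38,[0,0,0],0],[-0.39,[0,0,0],0],[-0.4,[0,0,0],0],[-0.41,[0,0,0],0],[-0.42,[0,0,0],0],[-0.43,[0,0,0],0],[-0.44,[0,0,0],0]]' 20
```

```text
time_s: 29.7
position: [0.479, -0.3793, 0.2368]
tool_rot: [[0.005, 0.976, 0.219], [-0.003, 0.219, -0.976], [-1.0, 0.004, 0.004]]
ft_force: [6.7, 1.1, 13.8]
grip_width: 0.0595
time_s: 30.37
position: [0.4786, -0.3793, 0.2358]
tool_rot: [[0.002, 0.976, 0.219], [-0.002, 0.219, -0.976], [-1.0, 0.002, 0.003]]
ft_force: [5.2, -0.5, 5.7]
grip_width: 0.0616
```

```bash
python3 -m inch '[[-0.45,[0,0,0],0],[-0.46,[0,0,0],0],[-0.48,[0,0,0],0],[-0.5,[0,0,0],0],[-0.55,[0,0,0],0],[-0.6,[0,0,0],0],[-0.65,[0,0,0],0],[-0.7,[0,0,0],0]]' 20
python3 - <<'E'
from held import *
p=optics.camera_params('wrist')
json.dump({k:np.array(v).tolist() for k,v in p.items()},open('w21.json','w'))
for n in ['wrist','side','scene']: cv2.imwrite(f'pics/{n}21.png',optics.get_image(n)[:,:,::-1])
crop('pics/wrist21.png','pics/w21c.png',160,90,190,230,2.6)
E
python3 go.py 0.478 -0.379 0.236 -77.35
```

```text
time_s: 31.03
position: [0.4781, -0.3791, 0.2349]
tool_rot: [[-0.0, 0.976, 0.219], [0.0, 0.219, -0.976], [-1.0, -0.0, -0.0]]
ft_force: [0.3, -0.1, 0.4]
grip_width: 0.0724
t 31.18 pos [ 0.4781 -0.3791  0.2349] zang -77.35 tilt [-1.e-04  0.e+00 -1.e+00] F [ 0.5 -0.  -0.1] w 0.0727 q [-50.  37.  78.  -0.  65.  28.]
turn units 0.001 | shift units now-axes [-0.037 -0.004 -0.005] | after-turn axes [-0.037 -0.004 -0.005]
```

View pics/w21c.png

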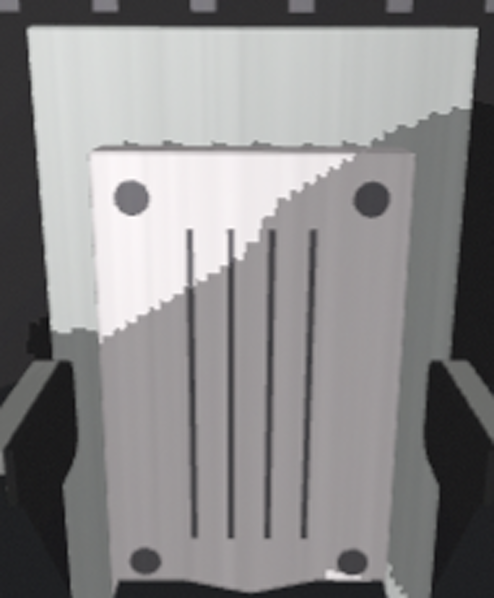

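Run:
```python
from chk import *
H=[(np.array(u)+.5)/2.6-.5+[160,90] for u in [(131,198),(371,200),(351,562),(145,561)]]
chk('w21.json',H)
p={k:np.array(v) for k,v in json.load(open('w21.json')).items()}
P=np.array([onz(p,u,.070) for u in H]); print(P.mean(0).round(4),[np.linalg.norm(P[i]-P[i-1]).round(4) for i in range(4)]); d=P[0]+P[1]-P[2]-P[3]; print(np.degrees(np.arctan2(d[1],d[0])))
f=lambda u: onz(p,(np.array(u)+.5)/2.6-.5+[160,90],.056)
a,b=f((27,27)),f((476,28)); m=(a+b)/2; print('steel far edge',m, np.linalg.norm(a-b)); t=np.radians(12.65); print('hot from edge', m[:2]-.07*np.array([np.cos(t),np.sin(t)]))
```

```text
centre [ 0.4801 -0.3788  0.0647] elev -0.0 az 12.2 roll 0.2 in tool [0.1702 0.002  0.0002]
[ 0.4803 -0.3788  0.07  ] [np.float64(0.0819), np.float64(0.0459), np.float64(0.0818), np.float64(0.0458)]
12.21783467570691
steel far edge [ 0.55116312 -0.36326398  0.056     ] 0.08872006559060562
hot from edge [ 0.4828623  -0.37859362]
```

```bash
python3 -m inch '[[-0.7,[0.05,0,0],0],[-0.65,[0,0,0],0],[-0.6,[0,0,0],0],[-0.55,[0,0,0],0],[-0.5,[0,0,0],0],[-0.45,[0,0,0],0],[-0.4,[0,0,0],0],[-0.3,[0,0,0],0]]' 30
python3 -m inch '[[-0.3,[0,0,0],0],[-0.3,[0,0,0],0],[-0.3,[-0.06,0,0],0],[-0.3,[-0.06,0,0],0],[-0.3,[0,0.05,0],0],[-0.3,[0,0.05,0],0],[-0.3,[0,0,0],0],[-0.3,[0,0,0],0]]' 30
python3 go.py 0.481 -0.3787 0.236 -77.35
python3 - <<'E'
from held import *
p=optics.camera_params('wrist')
json.dump({k:np.array(v).tolist() for k,v in p.items()},open('w22.json','w'))
for n in ['wrist']: cv2.imwrite(f'pics/{n}22.png',optics.get_image(n)[:,:,::-1])
crop('pics/wrist22.png','pics/w22c.png',160,90,190,230,2.6)
E
```

```text
time_s: 31.85
position: [0.4781, -0.379, 0.2338]
tool_rot: [[0.0, 0.976, 0.219], [-0.0, 0.219, -0.976], [-1.0, 0.0, 0.0]]
ft_force: [-1.3, 1.9, 4.4]
grip_width: 0.0606
time_s: 32.52
position: [0.4812, -0.3784, 0.2368]
tool_rot: [[-0.0, 0.976, 0.219], [0.0, 0.219, -0.976], [-1.0, -0.0, -0.0]]
ft_force: [0.2, 0.6, -1.5]
grip_width: 0.0604
t 32.52 pos [ 0.4812 -0.3784  0.2368] zang -77.34 tilt [-2.e-04  3.e-04 -1.e+00] F [ 0.2  0.6 -1.5] w 0.0604 q [-49.  37.  77.  -0.  66.  28.]
turn units 0.002 | shift units now-axes [ 0.026 -0.008  0.008] | after-turn axes [ 0.026 -0.008  0.008]
```

View pics/w22c.png

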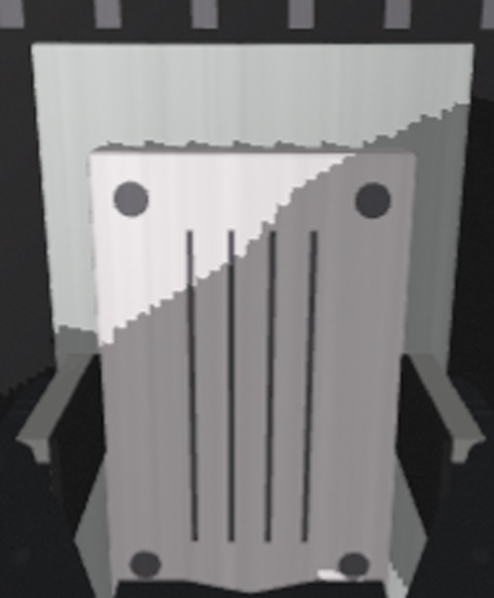

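Held flat, lifted about 3 mm and moved 3 mm. Next I lower it and release slowly.

```bash
python3 -m inch '[[-0.3,[0.03,0,0],0],[-0.3,[0.03,0,0],0],[-0.3,[0.03,0,0],0],[-0.3,[0.02,0,0],0],[-0.3,[0,0,0],0],[-0.3,[0,0,0],0],[-0.3,[0,0,0],0],[-0.3,[0,0,0],0]]' 30
python3 -m inch '[[-0.37,[0,0,0],0],[-0.39,[0,0,0],0],[-0.41,[0,0,0],0],[-0.43,[0,0,0],0],[-0.46,[0,0,0],0],[-0.5,[0,0,0],0],[-0.6,[0,0,0],0],[-0.7,[0,0,0],0]]' 20
python3 -m inch '[[-0.8,[0,0,0],0],[-0.9,[0,0,0],0],[-1,[0,0,0],0],[-1,[0,0,0],0],[-1,[-0.2,0,0],0],[-1,[-0.5,0,0],0],[-1,[-0.8,0,0],0],[-1,[-0.9,0,0],0]]' 20
python3 -m inch '[[-1,[-0.9,0,0],0],[-1,[-0.9,0,0],0],[-1,[-0.9,-0.4,0],0],[-1,[-0.5,-0.8,0],0],[-1,[-0.2,-0.5,0],0],[-1,[0,0,0],0],[-1,[0,0,0],0],[-1,[0,0,0],0]]' 20
python3 - <<'E'
from held import *
p=optics.camera_params('wrist')
json.dump({k:np.array(v).tolist() for k,v in p.items()},open('w23.json','w'))
for n in ['wrist','side','scene']: cv2.imwrite(f'pics/{n}23.png',optics.get_image(n)[:,:,::-1])
crop('pics/wrist23.png','pics/w23c.png',170,60,170,190,3)
E
```

```text
time_s: 33.23
position: [0.481, -0.3784, 0.2339]
tool_rot: [[-0.0, 0.976, 0.219], [-0.0, 0.219, -0.976], [-1.0, -0.0, 0.0]]
ft_force: [-0.6, 0.5, 1.3]
grip_width: 0.0603
time_s: 33.9
position: [0.4812, -0.3785, 0.2337]
tool_rot: [[0.0, 0.976, 0.219], [-0.0, 0.219, -0.976], [-1.0, 0.0, 0.0]]
ft_force: [0.5, 0.4, -0.3]
grip_width: 0.0727
time_s: 34.57
position: [0.4809, -0.3784, 0.3061]
tool_rot: [[-0.001, 0.976, 0.219], [0.002, 0.219, -0.976], [-1.0, -0.001, -0.002]]
ft_force: [0.4, -0.3, -0.3]
grip_width: 0.0857
time_s: 35.23
position: [0.4316, -0.3896, 0.4066]
tool_rot: [[-0.001, 0.976, 0.219], [0.002, 0.219, -0.976], [-1.0, -0.001, -0.002]]
ft_force: [0.4, -1.2, 0.5]
grip_width: 0.0855
```

View pics/w23c.png

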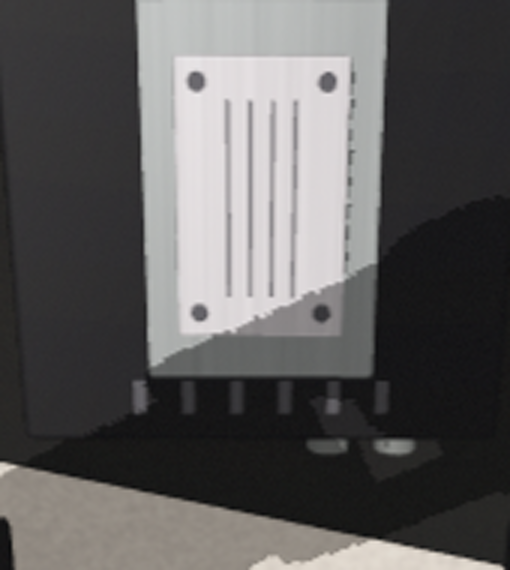

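View pics/side23.png

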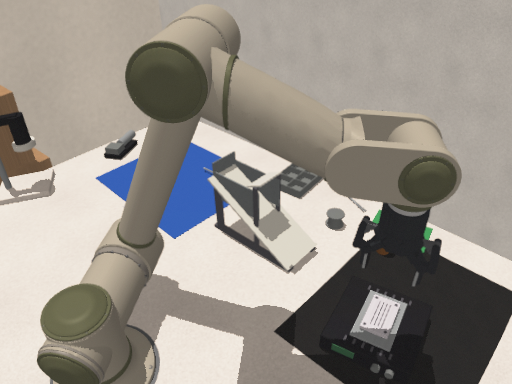

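View pics/scene23.png

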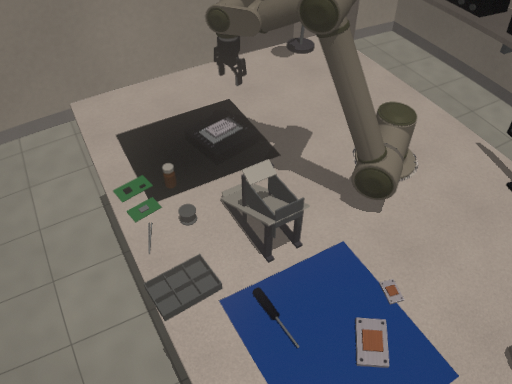

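Run:
```python
from h import *
crop('pics/wrist23.png','pics/w23d.png',180,20,160,180,4)
```

```text
(no output)
```

View pics/w23d.png

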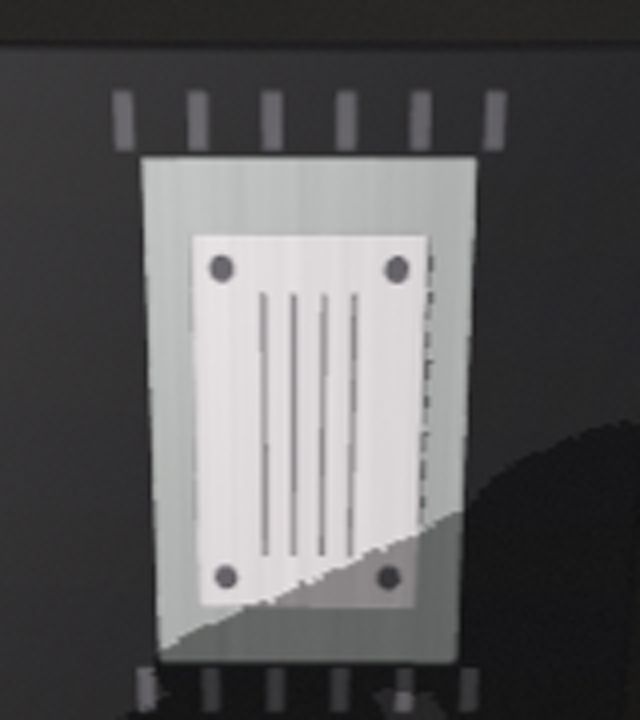

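Run:
```python
from h import *
p={k:np.array(v) for k,v in json.load(open('w23.json')).items()}
def g(px,z):
    P=np.array([onz(p,(np.array(u)+.5)/4-.5+[180,20],z) for u in px]); d=P[0]+P[1]-P[2]-P[3]
    print(P.mean(0).round(4),[np.linalg.norm(P[i]-P[i-1]).round(4) for i in range(4)],np.degrees(np.arctan2(d[1],d[0])).round(2))
g([(222,268),(397,269),(388,577),(227,577)],.070)
g([(141,158),(477,158),(457,662),(159,662)],.056)
```

```text
[ 0.4832 -0.3785  0.07  ] [np.float64(0.0821), np.float64(0.0459), np.float64(0.0818), np.float64(0.0456)] 12.32
[ 0.4832 -0.3785  0.056 ] [np.float64(0.1394), np.float64(0.0897), np.float64(0.1394), np.float64(0.0902)] 12.59
```

Plate and steel centres agree to within 0.1 mm, with 0.3° between their axes. The spool, jar and screwdriver appear unmoved. I'll hand it in.

```bash
python3 -c "
from rig import env
print(env.close_job())"
```

```text
the job is handed in; nothing more can be done
None
```

The heat-spreader plate is turned over and lies copper pad down in the middle of the preheater's steel plate, long side along long side. The job was handed in at about 35 s of the 70 s allowed; no verdict was reported.

- **Turning over:** I picked the middle-sized plate and dropped it level at drop_point. It flipped and slid to the stop bare face up, about 4.6° askew.
- **Setting down:** I gripped it off the slope and lowered its low end onto the steel, so it pivoted in the jaws. The pivot stuck at about 7°, with roughly 28 N at the wrist. I backed off and opened the jaws slowly, and it settled flat.
- **Centring:** It then lay about 3 mm off centre, so I regripped it flat, moved it 3 mm, and set it down with about 3 N before letting go.
- **Last checks (wrist camera):** Both centres came out at (0.4832, -0.3785), and the plate's long side is about 0.3° off the steel plate's. The plate measured level, centre about 9 mm above the steel, before the final regrip; I did not re-measure that afterwards.
- **Things to leave alone:** The spool, screwdriver and jar look unmoved in the final scene picture; I did not measure them. The gripper was open, about 17 cm above the plate and touching nothing.

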